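# Turn the bender's die round and dock its tray

## Task

The die for the bar bender is under the stack: lift the steel top tray off the blue tray by its wooden handle and, keeping it level, set it down (not dropped) in the middle of the plywood board. Then take the die out of the blue tray, turn it end for end and seat it fully back in its pocket with its red nose at the tray's red-painted side. Finally slide the blue tray along the table, never lifting it, straight between the bender's guide rails until it is fully home against the green stop, and let go; leave the top tray on its board and the tub, can, bottle, hammer and steel bar where they are.

Things in the scene. Friction and masses are not known exactly. Their poses are not given: they have to be found in the camera images.
- top_handle (a point): centre of the top tray's wooden handle: a straight bar 18 mm wide (y), 16 mm high, along the tray's length (x) between two end posts, open beneath for 60 mm. Grip it across its width from above, near the middle. This point is 92 mm above the tray's underside. z up; either way round is the same.
- top_tray: bare-steel tray, 190 (x) x 150 x 40 mm, with hooks and bolts fixed in it, on a foot 175 x 135 mm, 6 mm high; about 0.5 kg. Origin: centre of the foot's underside. At the start its foot is nested 6 mm deep, about 3 mm clear all round, in the blue tray's rim; lift straight up.
- lower_tray: blue open steel tray, 190 mm long (x), 150 mm wide (y), walls 50 mm high and 4 mm thick, floor 4 mm thick, about 0.55 kg, loose on the table. Origin: centre of its underside; x points towards the bender, z up; the side wall at y = -75 mm is painted red in its middle. At the start its centre is at x = -200 to -180 mm of the dock, within 8 mm of the centre line and turned by at most 0.08 rad.
- pocket (a point): centre of the die's pocket, on the blue tray's floor, 4 mm above its underside. The pocket is 118 mm long (across the tray, y), 34 mm wide (x), between steel strips 16 mm high; the side strips, 8 mm thick, are missing over y = -30 to +30 mm so that fingers can straddle the die down to the floor. From the die's sides to the tray's end walls is 78 mm.
- push_face (a point): middle of the outside of the blue tray's end wall away from the bender, 25 mm above the table: push here with the fingers to dock the tray. The tray with the die takes roughly 3 to 10 N to slide.
- die_center (a point): centre (half-way up and along) of the die: aluminium bar 110 mm long (x), 26 mm wide (y), 36 mm high, about 0.28 kg, one end square and bare, the other rounded and red. x points to the red nose, z up. At the start it lies in the pocket under the top tray, nose away from the red side. Seated, this point is 22 mm above the tray's underside. Grip across its width at the middle.
- die_nose (a point): tip of the die's red rounded nose, half-way up: 55 mm from the die's centre along its x axis.
- dock: dock of the green bar bender, fixed to the table. Origin: on the table, where the centre of the fully docked blue tray lies; x points into the bender, the way the tray slides. Two steel guide rails, 26 mm high, 156 mm apart inside, from x = -30 to +95 mm, flare outwards to about 200 mm apart at x = -78 mm.
- stop (a point): middle of the face of the green stop that the docked tray's end wall lies against: x = +95 mm from the dock's origin. The stop is 45 mm high. The docked tray's other end wall then lies at x = -95 mm.
- board: plywood board, fixed flat on the table, 240 mm (x) by 230 mm (y), 9 mm thick. Origin: centre of its underside; z up. The top tray may stand on it any way round.
- tub: white open plastic tub, 90 mm across, 75 mm high; a bystander, to be left alone. Origin: its underside.
- oil: green bottle with a red cap, 190 mm high; a bystander, to be left alone. Origin: its underside.
- hammer: hammer lying on the table; a bystander, to be left alone. Origin: its underside.
- can: yellow can, 72 mm across, 90 mm high; a bystander, to be left alone. Origin: its underside.
- bar_stock: dark steel round bar, 22 mm thick, 160 mm long, lying on the table; a bystander, to be left alone. Origin: its underside.
Things that resemble listed ones, but are neither listed nor needed, are in the scene too. There is more than one size of the lower_tray; the job needs the larger.

How it is judged:
On the way, in this order (a step that is already met when the one before it is completed fails the run):
1. the top tray is lifted clear of the blue tray (its handle more than 160 mm above the blue tray's underside) (z of top_handle in the frame of lower_tray above 0.16 m), for 0.1 s.
2. the top tray is set down on the board, still in the fingers (less than 6 mm above its rest, within 50 mm of the middle each way) (x of top_handle in the frame of board between -0.05 and 0.05 m and y of top_handle in the frame of board between -0.05 and 0.05 m and z of top_handle in the frame of board between 0.095 and 0.107 m and angle between top_handle's own z axis and vertical below 0.06 rad and contact force between the fingers and top_tray above 0.5 N), for 0.05 s.
3. the die is lifted out of the blue tray (its centre more than 60 mm above the tray's underside) (z of die_center in the frame of lower_tray above 0.06 m), for 0.1 s.
4. the die is seated in the pocket with the red nose at the red side (y of die_nose in the frame of lower_tray below -0.045 m and x of die_center in the frame of lower_tray between -0.008 and 0.008 m and z of die_center in the frame of lower_tray between 0.018 and 0.026 m and angle between die_center's own z axis and vertical below 0.08 rad), for 0.2 s.
5. the blue tray is home in the dock (x of lower_tray in the frame of dock between -0.005 and 0.004 m and y of lower_tray in the frame of dock between -0.008 and 0.008 m and angle between the x axis of lower_tray and the x axis of dock, either way round below 0.08 rad and height (world z) of lower_tray between -0.004 and 0.005 m), for 0.2 s.
At the end, for the whole second after the job is handed in: Blue tray home in the dock (within 5 mm along, 8 mm across, 0.08 rad) and flat on the table; die seated in its pocket (height within 4 mm), red nose at the red side; top tray flat on the board, its centre within 50 mm of the board's middle each way (all of step 4 and all of step 5 and x of top_handle in the frame of board between -0.05 and 0.05 m and y of top_handle in the frame of board between -0.05 and 0.05 m and z of top_handle in the frame of board between 0.095 and 0.107 m and angle between top_handle's own z axis and vertical below 0.06 rad); the robot touches nothing.
It fails at once if the top tray is tipped by more than 0.4 rad (angle between top_handle's own z axis and vertical above 0.4 rad).
It fails at once if the blue tray is lifted more than 25 mm off the table or tipped by more than 0.25 rad (height (world z) of lower_tray above 0.025 m or angle between lower_tray's own z axis and vertical above 0.25 rad).
It fails at once if the tub, can, bottle, hammer or steel bar is moved by more than 30 mm (distance of any of tub, oil, hammer, can, bar_stock from where it was at the start of the episode above 0.03 m).
It also fails if it takes over 72 s, if anything falls off the work surface, if the arm or the gripper's body presses on something with over 40 N, if the wrist force passes 120 N, or if a joint passes its speed limit or range.

## Robot

A 6-joint arm with a two-finger parallel gripper is mounted at the origin on the work surface. World frame = base frame: x ahead of the robot, y to its left, z up, the work surface at z = 0. Lengths are in m, angles in rad, forces in N, time in s.
With the tool pointing down it reaches from about 0.35 to 0.725 m from the base axis. Payload 6 kg.
Tool frame: the origin (TCP) lies midway between the tips of the shut fingers; the grasp point (between the pads) lies 19 mm behind it (bot.hold_point_z is the distance from the TCP to the grasp point, in m); z points along the fingers, x is the direction in which the jaws open and shut, and the axes are right-handed (so a half turn about z gives the same grasp; the last joint's range is limited). The gripper opens to 85 mm and grips with 20 to 120 N. Pads are 22 mm wide; open, the fingers measure 114 mm over their backs; the gripper's body (76 mm by 85 mm) begins 54 mm behind the grasp point. The pads swing forward as they close: fully open they stand 13 mm farther back than shut.
Start: joints at [-0.796, 0.04, 0.085, 0, -1.615, -0.334], TCP at [0.256, -0.543, 0.206] pointing down, gripper open.
Joint ranges: [-2.56, 2.56], [-1.29, 2.01], [-1.08, 1.49], [-3.29, 1.98], [-2.81, -0.18], [-2.99, 2.99]. Speed limits (rad/s): [2.57, 2.57, 3.01, 3.14, 3.14, 3.14].

## Interface

Orientations are given as a rotation vector (axis times angle).
In Python, from plant import bot gives the robot as it stands.
- The arm moves only by the tool apply_moves, never from a script. Its argument "increments" is a list of rows, each a list of 7 numbers: the shift along the tool's x, y, z in units of 50 mm (1.0 is 50 mm), then the turn, a rotation vector about the tool's x, y, z in units of 5 degrees (1.0 is 5 degrees), then the finger opening in mm, from 0 to 85.4. A call has 1 to 8 rows; each row is the pose to reach, as a shift and turn from the pose commanded when the call began, along the tool's axes at that moment; what a row does not reach only later rows make up. A row lasts 1/8 s, in which the tool goes at most 62.5 mm and 10.7 degrees, less where a joint would pass 70% of its speed; a pose out of reach is approached as far as the arm can. A call with a gripper value outside its range is refused whole. The fingers move at their own pace and stop on an object; the grip force is fixed at half the most. Time passes only in rows, so rows that repeat a pose let the fingers close. It gives the time, the measured TCP pose, the force and the opening at its end, in the units of the state.
- bot.get_state(): the state, without advancing time (a new reading comes with each control period).
- bot.get_image(name): name is "side" or "top"; returns a dict with "color" (384x512x3 uint8, red, green, blue), "z_map" (384x512 float32, m along the optical axis (not along the pixel's ray), 0 where there is no reading), "fx", "fy", "cx", "cy" (pixels), "distortion" ([k1, k2, p1, p2, k3] as OpenCV has them; the pictures are not rectified), "eye" and "rotation" of the camera in the world. Camera axes: x right, y up, looking along -z (the intrinsics and any distortion apply to the point x, -y, -z); pixel columns grow to the right and rows downward; lengths in m; the calibration is good to about 2 mm. A picture is of the moment at which its call begins.
- bot.hand_in(): hands the job in, once; it reports no verdict.
The state is a dict: "t": time; "joint_positions": joint angles; "joint_velocities": joint speeds; "joint_torque": joint torques, N m; "position": TCP position; "orientation": TCP orientation; "contact_force": force on the tool from outside, world axes, zero at the start; "wrist_torque": the same for the moment, N m; "finger_gap": finger opening in m.
Only numpy, scipy, OpenCV 4.12 (cv2) and the standard library are available. Lean on these libraries where they do the work, as an engineer would, in place of code of your own. Each camera call takes 0.05 s, during which the arm holds its last target.

## Working session

There is one attempt and no reset: what is moved stays moved. The work goes in short steps, Python scripts to look and compute and a tool call to move; the robot and the scene stay as the last step left them, time stands still between calls to the robot, and variables do not carry over. Pictures are saved under pics/ and viewed, and the job is handed in when it is done.

Besides the shell and the picture viewer there is one more tool, called after "Emit:" by a JSON object that holds its "api" and its "payload". apply_moves: Moves the arm, as the interface text tells. Its arguments: {"type":"object","properties":{"increments":{"type":"array","items":{"type":"array","items":{"type":"number"}}}},"required":["increments"]}

```bash
ls; mkdir -p pics; python3 - <<'E'
from plant import bot
import cv2,numpy as np,pickle
for n in("side","top"):
    im=bot.get_image(n); pickle.dump(im,open(f'pics/{n}0.pkl','wb'))
    cv2.imwrite(f'pics/{n}0.png',cv2.resize(im['color'][:,:,::-1],(800,600)))
    print(n,im['fx'],im['fy'],im['cx'],im['cy'],im['distortion'],im['eye'],im['rotation'],(im['z_map']==0).mean())
print(bot.get_state(),bot.hold_point_z)
E
```

```text
pics
side 490.4932235646615 490.4932235646615 256.0290350981341 202.98447649504823 [-0.11965459  0.          0.          0.          0.        ] [-0.09213868  0.59876901  1.08458059] [ 0.32712837 -0.82324619 -2.23807026] 0.0039011637369791665
top 353.08293745259147 353.08293745259147 245.70999106425734 186.35039179972736 [-0.09904634  0.          0.          0.          0.        ] [0.32419248 0.02200479 0.91670147] [ 0.17277899 -0.19003535 -1.67853056] 0.0038299560546875
{'t': 0.1, 'joint_positions': array([-7.96328302e-01,  4.07747439e-02,  8.39322944e-02, -3.91910854e-04,
       -1.61552552e+00, -3.33684214e-01]), 'joint_velocities': array([-0.0001238 , -0.00013622,  0.00158806, -0.00021458, -0.00033229,
       -0.00017073]), 'joint_torque': array([-5.62491579e-03, -3.69343865e+01,  3.48281336e+01,  6.95172474e+00,
       -4.57349859e-03,  6.00139288e-05]), 'position': array([ 0.25589581, -0.54232454,  0.20548085]), 'orientation': array([-1.68128104e+00, -2.65214089e+00, -1.16409617e-03]), 'contact_force': array([ 0.20458608,  0.69267319, -0.46323794]), 'wrist_torque': array([-0.02289704,  0.01807851,  0.01119913]), 'finger_gap': 0.08562562226434602} 0.0187
```

View pics/side0.png

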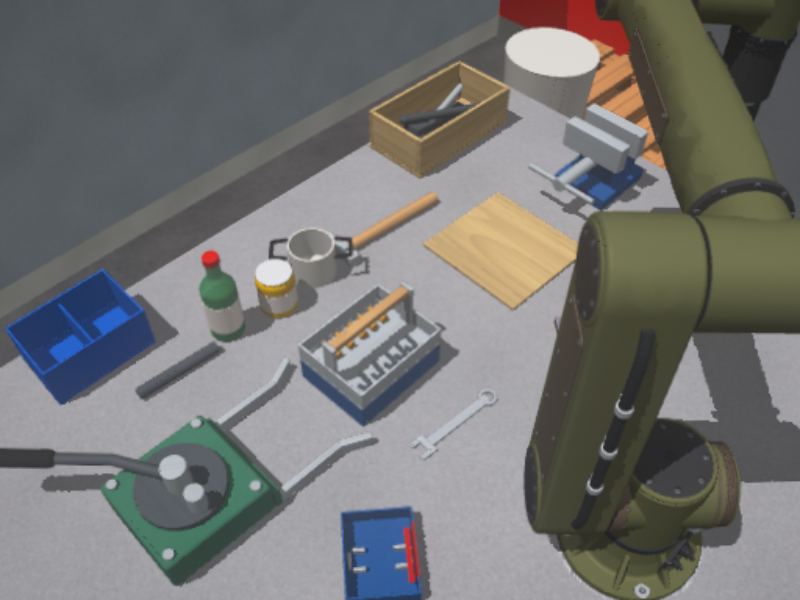

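View pics/top0.png

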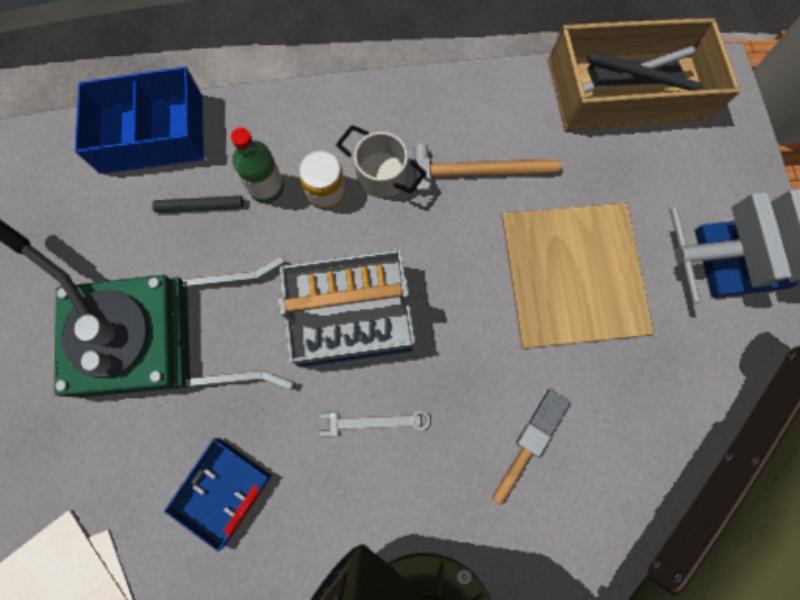

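```bash
cat > h.py <<'E'
import numpy as np,cv2,pickle
from scipy.spatial.transform import Rotation as R
def snap(bot,n,tag):
    im=bot.get_image(n); pickle.dump(im,open(f'pics/{n}{tag}.pkl','wb'))
    cv2.imwrite(f'pics/{n}{tag}.png',cv2.resize(im['color'][:,:,::-1],(800,600)))
    return im
def load(n,tag): return pickle.load(open(f'pics/{n}{tag}.pkl','rb'))
def cloud(im):
    K=np.array([[im['fx'],0,im['cx']],[0,im['fy'],im['cy']],[0,0,1]])
    h,w=im['z_map'].shape
    u,v=np.meshgrid(np.arange(w),np.arange(h))
    p=cv2.undistortPoints(np.stack([u,v],-1).reshape(-1,1,2).astype(float),K,np.array(im['distortion'])).reshape(h,w,2)
    z=im['z_map']
    c=np.stack([p[...,0]*z,-p[...,1]*z,-z],-1)
    W=c@R.from_rotvec(im['rotation']).as_matrix().T+im['eye']
    W[z==0]=np.nan
    return W
def at(W,pts): # pts in 800x600
    for x,y in pts:
        a=W[int(y/600*384+.5),int(x/800*512+.5)]; print((x,y),a.round(4))
E
python3 - <<'E'
from h import *
for n,pts in (("top",[(285,303),(402,290),(343,297),(285,265),(404,252),(412,352),(293,362),(503,212),(627,204),(652,333),(525,347),(180,330),(186,284),(188,383),(285,262),(295,386),(260,277),(262,377),(120,420),(350,400)]),("side",[(338,343),(406,294),(372,318),(498,194),(580,243),(513,306),(425,241)])):
    W=cloud(load(n,0)); print(n); at(W,pts)
    c=load(n,0)['color'].astype(int)
    # orange/wood handle
    m=(W[...,2]>.11)&(W[...,2]<.16)&(c[...,0]>c[...,2]+50)
    v,u=np.nonzero(m); P=W[m]; 
    print(m.sum(),np.median(P,0),P.min(0),P.max(0))
    q=np.abs(P[:,:2]-np.median(P[:,:2],0)).max(1)<.1; P=P[q]
    r=cv2.minAreaRect(P[:,:2].astype(np.float32)); print(r, np.percentile(P[:,2],[5,50,95]))
    m=(np.abs(W[...,2]-.009)<.004)&(c[...,0]>c[...,2]+40)&(W[...,1]<-.05)
    P=W[m]; r=cv2.minAreaRect(P[:,:2].astype(np.float32)); print('board',r,np.median(P,0))
E
```

```text
top
(285, 303) [0.5013 0.1473 0.1434]
(402, 290) [ 0.4998 -0.0221  0.1448]
(343, 297) [0.5009 0.0615 0.1421]
(285, 265) [0.5728 0.1513 0.0913]
(404, 252) [ 6.012e-01 -4.420e-02  2.000e-04]
(412, 352) [ 0.4271 -0.0357  0.0008]
(293, 362) [0.4243 0.1531 0.0627]
(503, 212) [ 0.6499 -0.2245  0.0093]
(627, 204) [ 0.6417 -0.4516  0.0068]
(652, 333) [ 0.4085 -0.4446  0.0072]
(525, 347) [ 0.4116 -0.2216  0.0107]
(180, 330) [0.5003 0.3381 0.0416]
(186, 284) [0.5789 0.3295 0.0287]
(188, 383) [0.4148 0.3346 0.0251]
(285, 262) [ 0.6068  0.1656 -0.0026]
(295, 386) [0.3927 0.1632 0.001 ]
(260, 277) [0.5799 0.2059 0.0211]
(262, 377) [0.4115 0.2108 0.0272]
(120, 420) [0.3666 0.4606 0.0021]
(350, 400) [ 0.36    0.076  -0.0014]
561 [0.50107102 0.06320202 0.14409506] [ 0.4907951  -0.02084126  0.13924392] [0.5115806  0.14692072 0.14830817]
((0.5014327764511108, 0.0628996342420578), (0.01808614656329155, 0.16780969500541687), 1.9734439849853516) [0.14179718 0.14409506 0.14631144]
board ((0.6043827533721924, -0.30092674493789673), (0.42755094170570374, 0.915622353553772), 64.59548950195312) [ 0.52997665 -0.337701    0.00916638]
side
(338, 343) [0.4912 0.1371 0.1447]
(406, 294) [ 0.4941 -0.0191  0.1366]
(372, 318) [0.4924 0.0616 0.1411]
(498, 194) [ 0.6334 -0.4449  0.0124]
(580, 243) [0.1597 0.0852 0.5572]
(513, 306) [ 0.4111 -0.2206  0.0094]
(425, 241) [ 0.6521 -0.2372  0.0016]
386 [0.49795991 0.06654027 0.14375864] [ 0.4458589  -0.68461933  0.11374309] [0.51006431 0.14650472 0.14894792]
((0.49907705187797546, 0.06269128620624542), (0.02055291458964348, 0.1674572378396988), 1.1835319995880127) [0.13915506 0.14376389 0.14673498]
board ((0.7142108678817749, -0.35522353649139404), (0.4075869917869568, 0.668524980545044), 65.26903533935547) [ 0.52409661 -0.32906692  0.00822075]
```

```bash
python3 - <<'E'
from h import *
for n in("top","side"):
    im=load(n,0);W=cloud(im);c=im['color'].astype(int);print(n)
    m=(W[...,2]>.135)&(W[...,2]<.15)&(c[...,0]>c[...,2]+50)&(abs(W[...,1]-.06)<.1)
    P=W[m][:,:2];d=cv2.fitLine(P.astype(np.float32),cv2.DIST_HUBER,0,.01,.01).ravel();print('handle',d,np.degrees(np.arctan2(d[1],d[0])),len(P))
    m=(np.abs(W[...,2]-.009)<.006)&(c[...,0]>c[...,2]+40)&(W[...,1]<-.2)&(W[...,1]>-.48)&(W[...,0]<.68)&(W[...,0]>.39)
    m=cv2.morphologyEx(m.astype(np.uint8),cv2.MORPH_OPEN,np.ones((5,5)))>0
    P=W[m];print('board',cv2.minAreaRect(P[:,:2].astype(np.float32)))
    # tray steel rim z~.09 bounding
    m=(W[...,2]>.075)&(W[...,2]<.1)&(abs(W[...,0]-.5)<.1)&(abs(W[...,1]-.06)<.12)
    P=W[m];print('rim',cv2.minAreaRect(P[:,:2].astype(np.float32)))
    # rails
    for lo,hi in((.55,.62),(.38,.45)):
      for y in(.17,.19,.21,.23,.25,.27,.29,.31,.32):
        m=(abs(W[...,1]-y)<.007)&(W[...,2]>.018)&(W[...,2]<.035)&(W[...,0]>lo)&(W[...,0]<hi)
        if m.sum(): print('rail',y,W[m][:,0].min().round(4),W[m][:,0].max().round(4),m.sum())
    g=(c[...,1]>c[...,0]*1.5)&(c[...,1]>c[...,2]*1.1)&(W[...,2]>.02)&(W[...,1]>.25)&(W[...,0]>.4)&(W[...,0]<.6)
    for x in(.43,.46,.49,.52,.55):
        mm=g&(abs(W[...,0]-x)<.012); P=W[mm]
        if len(P): i=np.argsort(P[:,1])[:4]; print('stop',x,P[i].round(4).tolist())
E
```

```text
top
handle [ 0.02750844 -0.99962157  0.5011238   0.06326605] -88.423676 561
board ((0.5286870002746582, -0.33479124307632446), (0.23024681210517883, 0.23968735337257385), 89.0511245727539)
rim ((0.5014746785163879, 0.0634225383400917), (0.1506328135728836, 0.19052021205425262), 1.670596718788147)
rail 0.17 0.596 0.6101 26
rail 0.19 0.5831 0.6007 32
rail 0.21 0.5775 0.5907 28
rail 0.23 0.5777 0.5889 27
rail 0.25 0.5769 0.5888 25
rail 0.27 0.5779 0.5902 27
rail 0.29 0.5782 0.5898 26
rail 0.31 0.5778 0.5887 27
rail 0.32 0.5778 0.5894 26
rail 0.17 0.3894 0.4028 24
rail 0.19 0.3982 0.4125 26
rail 0.21 0.4085 0.422 27
rail 0.23 0.4107 0.4218 29
rail 0.25 0.4109 0.4216 29
rail 0.27 0.4106 0.4227 26
rail 0.29 0.4104 0.4225 25
rail 0.31 0.4104 0.4225 27
rail 0.32 0.4104 0.4215 26
stop 0.43 [[0.4378, 0.3378, 0.028], [0.4352, 0.3378, 0.0282], [0.4308, 0.3382, 0.0204], [0.4316, 0.3385, 0.041]]
stop 0.46 [[0.4595, 0.3378, 0.0397], [0.4561, 0.3379, 0.0469], [0.456, 0.3379, 0.0254], [0.4526, 0.3379, 0.0329]]
stop 0.49 [[0.4978, 0.3369, 0.0235], [0.4782, 0.337, 0.0327], [0.4972, 0.3372, 0.0444], [0.
[... 897 characters left out ...]
il 0.25 0.407 0.4207 27
rail 0.27 0.4082 0.4208 31
rail 0.29 0.4073 0.4203 30
rail 0.31 0.4079 0.4203 32
rail 0.32 0.4079 0.4224 31
stop 0.43 [[0.4414, 0.3382, 0.0424], [0.4317, 0.3399, 0.0425], [0.4353, 0.34, 0.0428], [0.4241, 0.34, 0.043]]
stop 0.46 [[0.4488, 0.3382, 0.0425], [0.4638, 0.3384, 0.0429], [0.4523, 0.3384, 0.0431], [0.4675, 0.3385, 0.0431]]
stop 0.49 [[0.4823, 0.3504, 0.0632], [0.4834, 0.3516, 0.0681], [0.4907, 0.3518, 0.0687], [0.4976, 0.3522, 0.0701]]
stop 0.52 [[0.5252, 0.3499, 0.0667], [0.5152, 0.3515, 0.0665], [0.5271, 0.3516, 0.0664], [0.5102, 0.3519, 0.0684]]
stop 0.55 [[0.5491, 0.3501, 0.0666], [0.5561, 0.3507, 0.0684], [0.5592, 0.351, 0.0698], [0.5469, 0.3518, 0.0665]]
```

```bash
python3 - <<'E'
from h import *
im=load('side',0);c=im['color'][:,:,::-1]
a=c[200:384,50:300];b=load('top',0)['color'][120:280,20:280,::-1]
cv2.imwrite('pics/c1.png',cv2.resize(a,None,fx=3,fy=3,interpolation=2));cv2.imwrite('pics/c2.png',cv2.resize(b,None,fx=3,fy=3,interpolation=2))
E
```

```text
(no output)
```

View pics/c2.png

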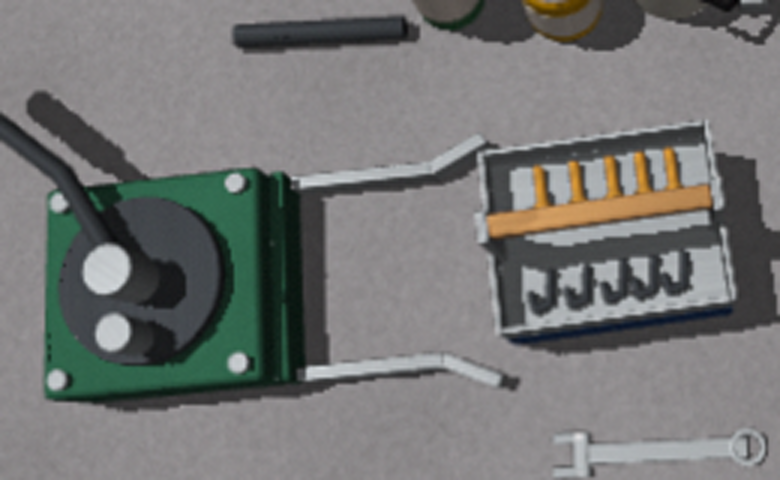

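```bash
cat >> h.py <<'E'
def down(yaw): # tool x at heading yaw (deg), z down
    a=np.radians(yaw);x=np.array([np.cos(a),np.sin(a),0]);z=np.array([0,0,-1.]);return R.from_matrix(np.stack([x,np.cross(z,x),z],1))
def yawof(rv):
    x=R.from_rotvec(rv).as_matrix()[:,0];return np.degrees(np.arctan2(x[1],x[0]))
def inc(p0,yaw0,p1,yaw1):
    # commanded (assumed exactly down) p0,yaw0 -> p1,yaw1, in move units
    r0=down(yaw0);d=r0.inv().apply(np.array(p1)-p0)/.05
    t=(r0.inv()*down(yaw1)).as_rotvec(True)/5
    return d.round(3),t.round(3)
E
python3 - <<'E'
from h import *
from plant import bot
s=bot.get_state()
y=yawof(s['orientation']);print(y,R.from_rotvec(s['orientation']).as_matrix().round(4))
p=s['position']
for yaw in (1.6,-178.4,181.6): print(yaw,inc(p,y,[.5005,.063,.235],yaw))
E
```

```text
115.25603176223068 [[-4.267e-01  9.044e-01 -8.000e-04]
 [ 9.044e-01  4.267e-01  1.400e-03]
 [ 1.600e-03 -1.000e-04 -1.000e+00]]
1.6 (array([ 8.862,  9.59 , -0.59 ]), array([ 0.   ,  0.   , 22.731]))
-178.4 (array([ 8.862,  9.59 , -0.59 ]), array([  0.   ,   0.   , -13.269]))
181.6 (array([ 8.862,  9.59 , -0.59 ]), array([  0.   ,   0.   , -13.269]))
```

Emit:
{"api": "apply_moves", "payload": {"increments": [[0.63,0.68,-0.1,0,0,-0.95,85],[1.27,1.37,-0.2,0,0,-1.9,85],[1.9,2.05,-0.3,0,0,-2.84,85],[2.53,2.74,-0.4,0,0,-3.8,85],[3.16,3.43,-0.5,0,0,-4.74,85],[3.8,4.11,-0.59,0,0,-5.7,85],[4.43,4.8,-0.59,0,0,-6.63,85],[5.06,5.48,-0.59,0,0,-7.6,85]]}}

```text
t: 1.1
position: [0.3961, -0.1953, 0.2357]
orientation: [-0.722, -3.057, -0.001]
contact_force: [-0.4, -0.3, -0.2]
finger_gap: 0.0852
```

```bash
python3 - <<'E'
from h import *
from plant import bot
s=bot.get_state()
y=yawof(s['orientation']);print(s['t'],s['position'],y,s['joint_positions'].round(3))
print(inc(s['position'],y,[.5005,.063,.235],181.6))
E
```

```text
1.1 [ 0.39607959 -0.19534805  0.23568343] 153.41407780601713 [ 0.003 -0.383 -0.233 -0.    -1.721 -0.467]
(array([0.445, 5.555, 0.014]), array([ 0.   ,  0.   , -5.637]))
```

Emit:
{"api": "apply_moves", "payload": {"increments": [[0.07,0.93,0,0,0,-0.94,60],[0.15,1.85,0,0,0,-1.88,60],[0.22,2.78,0,0,0,-2.8,60],[0.3,3.7,0,0,0,-3.76,60],[0.37,4.63,0,0,0,-4.7,60],[0.445,5.555,0,0,0,-5.64,60],[0.445,5.555,0,0,0,-5.64,60]]}}

```text
t: 1.98
position: [0.5011, 0.0635, 0.2342]
orientation: [0.046, -3.138, 0.001]
contact_force: [-0.6, 0.2, -0.4]
finger_gap: 0.0597
```

```bash
python3 - <<'E'
from h import *
from plant import bot
s=bot.get_state()
y=yawof(s['orientation']);print(s['t'],s['position'],y,s['finger_gap'])
print(inc(s['position'],y,[.5005,.063,.117],181.6))
for n in('top','side'):
    W=cloud(load(n,0))
    for x in np.arange(.43,.58,.01):
        m=(abs(W[...,0]-x)<.005)&(abs(W[...,1]-.063)<.02)&(W[...,2]<.2)
        print(n,x.round(3),m.sum(), W[m][:,2].max().round(3) if m.sum() else 0)
E
```

```text
1.975 [0.50106924 0.06346211 0.2342276 ] -178.32580136023319 0.05973587370297613
(array([ 0.012, -0.009,  2.345]), array([0.   , 0.   , 0.015]))
top 0.43 107 0.093
top 0.44 65 0.065
top 0.45 68 0.067
top 0.46 59 0.068
top 0.47 70 0.066
top 0.48 61 0.064
top 0.49 102 0.146
top 0.5 143 0.148
top 0.51 63 0.147
top 0.52 0 0
top 0.53 25 0.073
top 0.54 64 0.069
top 0.55 62 0.07
top 0.56 60 0.068
top 0.57 123 0.092
side 0.43 153 0.091
side 0.44 3 0.065
side 0.45 45 0.066
side 0.46 41 0.067
side 0.47 47 0.066
side 0.48 39 0.059
side 0.49 95 0.148
side 0.5 100 0.149
side 0.51 57 0.147
side 0.52 56 0.072
side 0.53 38 0.071
side 0.54 1 0.056
side 0.55 0 0
side 0.56 12 0.069
side 0.57 130 0.093
```

Emit:
{"api": "apply_moves", "payload": {"increments": [[0,0,0.5,0,0,0,60],[0,0,1.0,0,0,0,60],[0,0,1.5,0,0,0,60],[0,0,2.0,0,0,0,60],[0,0,2.34,0,0,0,50],[0,0,2.34,0,0,0,30],[0,0,2.34,0,0,0,5],[0,0,2.34,0,0,0,5]]}}

```text
t: 2.98
position: [0.5015, 0.0613, 0.1201]
orientation: [-0.04, 3.14, 0.001]
contact_force: [0.3, 0.4, 0.6]
finger_gap: 0.0049
```

Emit:
{"api": "apply_moves", "payload": {"increments": [[0,0,0,0,0,0,0],[0,0,0,0,0,0,0],[0,0,0,0,0,0,0]]}}

```text
t: 3.35
position: [0.5012, 0.0612, 0.1193]
orientation: [-0.04, 3.141, 0.0]
contact_force: [-1.3, 0.6, 1.5]
finger_gap: 0.0002
```

```bash
python3 - <<'E'
from h import *
from plant import bot
a=snap(bot,'side',1);b=snap(bot,'top',1)
cv2.imwrite('pics/d1.png',np.hstack([cv2.resize(a['color'][150:300,150:350,::-1],(400,300)),cv2.resize(b['color'][130:250,150:310,::-1],(400,300))]))
print(bot.get_state()['joint_positions'])
E
```

```text
[ 5.21437636e-01 -2.11372953e-01 -3.09392642e-01  2.23040214e-05
 -1.47222027e+00 -4.95899841e-01]
```

View pics/side1.png

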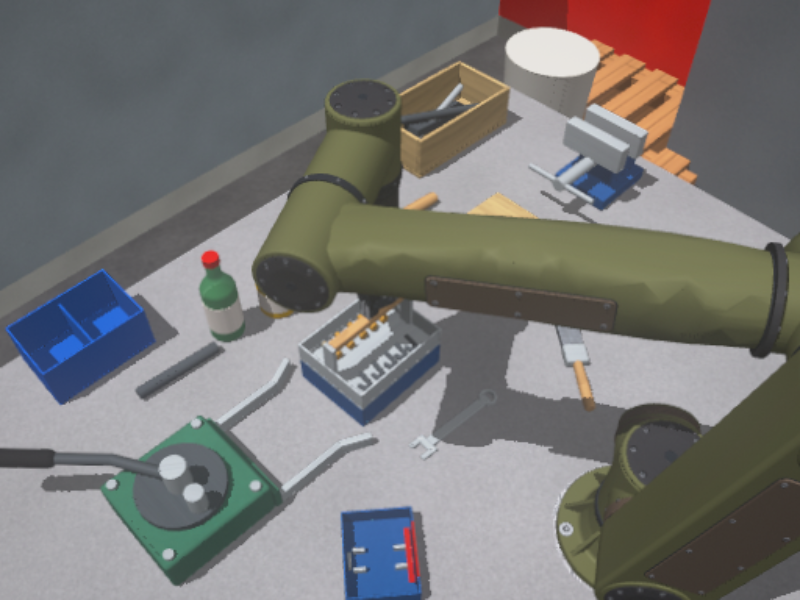

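View pics/d1.png

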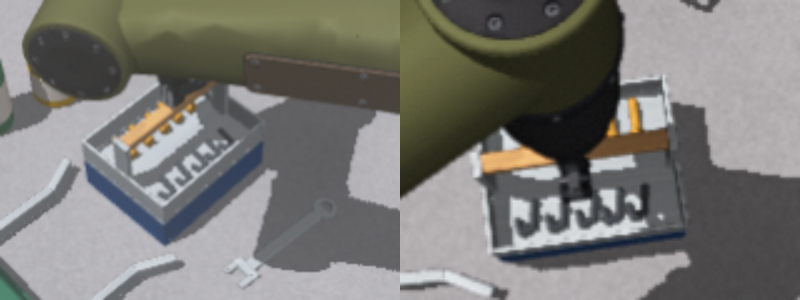

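```bash
python3 - <<'E'
from h import *
b=load('top',1);W=cloud(b)
u0,v0,u1,v1=195,165,275,235
cv2.imwrite('pics/e1.png',cv2.resize(b['color'][v0:v1,u0:u1,::-1],(800,700),interpolation=cv2.INTER_NEAREST)[:600])
c=b['color'].astype(int)
m=np.zeros(c.shape[:2],bool);m[v0:v1,u0:u1]=1
d=m&(c.max(-1)<60)&(W[...,2]>.08)
for x in range(205,275,6):
  print(x,[(v,*(W[v,x]*1000).round(0).astype(int)) for v in range(185,222,4)])
wood=(W[...,2]>.12)&(W[...,2]<.16)&(c[...,0]>c[...,2]+50)&(abs(W[...,1]-.06)<.12)
print(W[wood].mean(0),W[wood].min(0),W[wood].max(0))
print(cv2.fitLine(W[wood][:,:2].astype(np.float32),2,0,.01,.01).ravel())
E
```

```text
205 [(185, np.int64(458), np.int64(72), np.int64(379)), (189, np.int64(459), np.int64(76), np.int64(347)), (193, np.int64(498), np.int64(96), np.int64(142)), (197, np.int64(508), np.int64(105), np.int64(54)), (201, np.int64(498), np.int64(106), np.int64(53)), (205, np.int64(487), np.int64(107), np.int64(54)), (209, np.int64(477), np.int64(108), np.int64(54)), (213, np.int64(467), np.int64(108), np.int64(56)), (217, np.int64(457), np.int64(110), np.int64(54)), (221, np.int64(447), np.int64(110), np.int64(57))]
211 [(185, np.int64(456), np.int64(63), np.int64(380)), (189, np.int64(456), np.int64(65), np.int64(352)), (193, np.int64(465), np.int64(71), np.int64(283)), (197, np.int64(506), np.int64(90), np.int64(52)), (201, np.int64(496), np.int64(91), np.int64(53)), (205, np.int64(485), np.int64(92), np.int64(57)), (209, np.int64(476), np.int64(93), np.int64(52)), (213, np.int64(466), np.int64(94), np.int64(52)), (217, np.int64(456), np.int64(95), np.int64(55)), (221, np.int64(445), np.int64(95), np.int64(63))]
217 [(185, np.int64(457), np.int64(54), np.int64(374)), (189, np.int64(457), 
[... 4469 characters left out ...]
(437), np.int64(-40), np.int64(-1))]
271 [(185, np.int64(531), np.int64(-68), np.int64(1)), (189, np.int64(520), np.int64(-66), np.int64(1)), (193, np.int64(509), np.int64(-65), np.int64(0)), (197, np.int64(499), np.int64(-63), np.int64(1)), (201, np.int64(488), np.int64(-62), np.int64(1)), (205, np.int64(477), np.int64(-60), np.int64(2)), (209, np.int64(467), np.int64(-59), np.int64(2)), (213, np.int64(456), np.int64(-58), np.int64(4)), (217, np.int64(446), np.int64(-57), np.int64(-2)), (221, np.int64(435), np.int64(-55), np.int64(0))]
[0.50020744 0.06418667 0.14393272] [ 0.49055964 -0.02044825  0.13780419] [0.51148679 0.14742097 0.14783564]
[ 0.02426    -0.9997057   0.5002074   0.06418666]
```

View pics/e1.png

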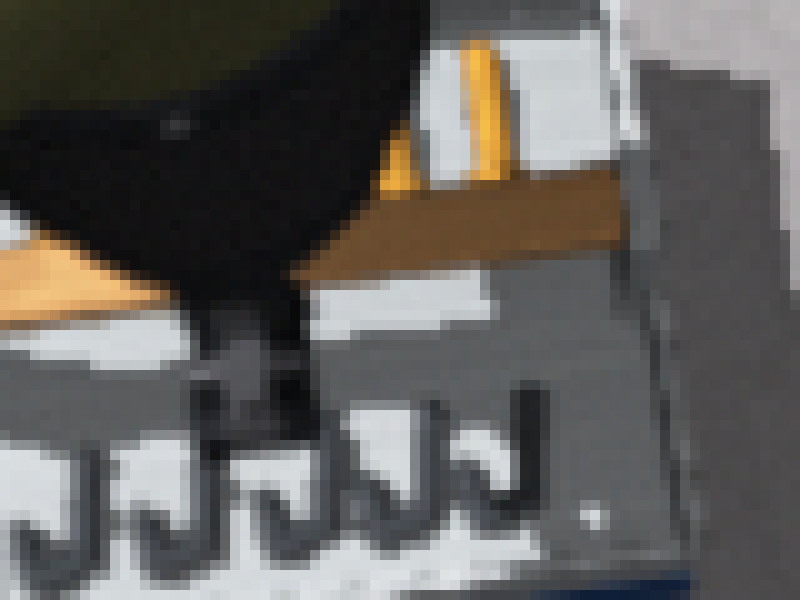

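```bash
python3 - <<'E'
from h import *
b=load('side',1);W=cloud(b)
u0,v0,u1,v1=190,170,290,245
cv2.imwrite('pics/e2.png',cv2.resize(b['color'][v0:v1,u0:u1,::-1],(800,600),interpolation=cv2.INTER_NEAREST))
for v in range(184,216,3): print(v,[(u,*(W[v,u]*1000).round(0).astype(int).tolist()) for u in range(228,256,4)])
E
```

```text
184 [(228, 323, 238, 484), (232, 318, 234, 485), (236, 314, 229, 483), (240, 306, 227, 488), (244, 302, 222, 487), (248, 296, 218, 489), (252, 291, 214, 490)]
187 [(228, 651, -45, -3), (232, 322, 231, 471), (236, 314, 229, 475), (240, 307, 227, 480), (244, 301, 223, 481), (248, 297, 217, 480), (252, 291, 215, 483)]
190 [(228, 640, -36, -1), (232, 503, 71, 193), (236, 485, 73, 209), (240, 485, 61, 199), (244, 478, 54, 199), (248, 449, 69, 235), (252, 441, 64, 236)]
193 [(228, 574, 23, 86), (232, 506, 68, 178), (236, 488, 71, 193), (240, 473, 72, 206), (244, 461, 70, 215), (248, 449, 69, 224), (252, 493, 12, 142)]
196 [(228, 573, 24, 75), (232, 504, 70, 169), (236, 493, 67, 176), (240, 475, 70, 193), (244, 462, 69, 203), (248, 495, 24, 139), (252, 535, -31, 61)]
199 [(228, 573, 24, 63), (232, 508, 68, 153), (236, 493, 67, 165), (240, 485, 61, 166), (244, 491, 42, 145), (248, 493, 25, 130), (252, 533, -29, 52)]
202 [(228, 573, 25, 51), (232, 505, 70, 145), (236, 494, 66, 151), (240, 491, 56, 145), (244, 493, 40, 130), (248, 527, -7, 63), (252, 524, -20, 54)]
205 [(228, 505, 84, 145), (232, 498, 77, 145), (236, 492, 69, 144), (240, 493, 54, 130), (244, 526, 8, 63), (248, 522, -3, 58), (252, 518, -14, 52)]
208 [(228, 498, 91, 146), (232, 493, 82, 142), (236, 493, 69, 131), (240, 524, 26, 68), (244, 522, 12, 57), (248, 518, 1, 51), (252, 508, -4, 56)]
211 [(228, 491, 97, 146), (232, 489, 85, 136), (236, 533, 33, 53), (240, 524, 26, 55), (244, 516, 19, 56), (248, 508, 11, 56), (252, 501, 3, 56)]
214 [(228, 490, 99, 136), (232, 525, 55, 67), (236, 526, 40, 52), (240, 519, 30, 50), (244, 509, 26, 55), (248, 503, 17, 53), (252, 494, 10, 54)]
```

View pics/e2.png

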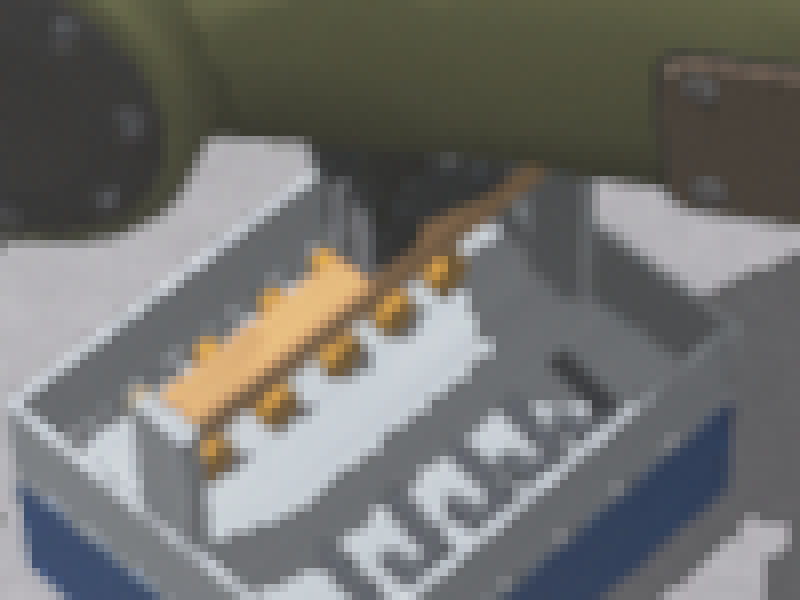

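Emit:
{"api": "apply_moves", "payload": {"increments": [[0,0,-0.6,0,0,0,0],[0,0,-1.2,0,0,0,0],[0,0,-1.2,0,0,0,0]]}}

```text
t: 3.82
position: [0.5021, 0.0614, 0.1815]
orientation: [-0.04, 3.137, 0.002]
contact_force: [-0.0, 0.3, -0.8]
finger_gap: 0.0001
```

```bash
python3 - <<'E'
from h import *
from plant import bot
s=bot.get_state();print(s['position'],s['contact_force'],s['finger_gap'])
for n,(u0,v0,u1,v1) in (('side',(190,150,310,240)),('top',(180,130,280,205))):
    b=snap(bot,n,2);W=cloud(b)
    cv2.imwrite(f'pics/f_{n}.png',cv2.resize(b['color'][v0:v1,u0:u1,::-1],(600,450),interpolation=cv2.INTER_NEAREST))
    c=b['color'].astype(int)
    m=(c.max(-1)<70)&(abs(W[...,0]-.5)<.06)&(abs(W[...,1]-.062)<.04)&(W[...,2]>.13)&(W[...,2]<.3)
    P=W[m]; 
    for z in np.arange(.13,.3,.01):
        q=P[abs(P[:,2]-z)<.005]
        if len(q): print(n,z.round(3),len(q),q.min(0).round(3),q.max(0).round(3))
a=cv2.imread('pics/f_side.png');b=cv2.imread('pics/f_top.png')
cv2.imwrite('pics/f.png',cv2.resize(np.hstack([a,b]),(800,300)))
E
```

```text
[0.50210053 0.06135338 0.18151534] [-0.01352785  0.2880602  -0.78603742] 0.00014586835785131171
side 0.21 2 [0.491 0.064 0.213] [0.494 0.065 0.215]
side 0.22 12 [0.486 0.056 0.216] [0.495 0.066 0.224]
side 0.23 13 [0.485 0.056 0.225] [0.495 0.066 0.235]
side 0.24 7 [0.488 0.063 0.236] [0.492 0.068 0.242]
side 0.25 28 [0.473 0.064 0.245] [0.533 0.074 0.255]
side 0.26 69 [0.465 0.052 0.255] [0.535 0.075 0.265]
side 0.27 45 [0.456 0.053 0.266] [0.523 0.078 0.275]
side 0.28 40 [0.449 0.066 0.275] [0.512 0.079 0.285]
side 0.29 26 [0.442 0.053 0.285] [0.492 0.077 0.295]
top 0.26 3 [0.475 0.05  0.258] [0.479 0.051 0.26 ]
top 0.27 10 [0.467 0.049 0.265] [0.476 0.07  0.275]
top 0.28 12 [0.452 0.049 0.276] [0.468 0.07  0.281]
top 0.29 30 [0.44  0.048 0.289] [0.461 0.07  0.295]
```

View pics/f.png

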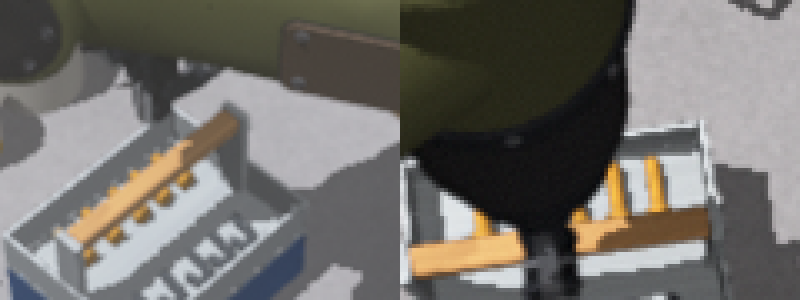

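```bash
python3 - <<'E'
from h import *
b=load('side',2);W=cloud(b)
u0,v0,u1,v1=210,160,250,190
cv2.imwrite('pics/g.png',cv2.resize(b['color'][v0:v1,u0:u1,::-1],(800,600),interpolation=cv2.INTER_NEAREST))
for v in range(170,190,2): print(v,[(u,*(W[v,u]*1000).round(0).astype(int).tolist(),b['color'][v,u].max()) for u in range(228,242,2)])
E
```

```text
170 [(228, 512, 72, 258, np.uint8(55)), (230, 505, 72, 262, np.uint8(55)), (232, 495, 75, 272, np.uint8(54)), (234, 484, 79, 282, np.uint8(54)), (236, 484, 73, 279, np.uint8(51)), (238, 484, 66, 274, np.uint8(52)), (240, 483, 61, 270, np.uint8(50))]
172 [(228, 513, 72, 250, np.uint8(85)), (230, 506, 71, 254, np.uint8(57)), (232, 503, 68, 254, np.uint8(54)), (234, 486, 77, 273, np.uint8(55)), (236, 483, 74, 273, np.uint8(51)), (238, 486, 64, 264, np.uint8(52)), (240, 487, 58, 258, np.uint8(52))]
174 [(228, 688, -80, -1, np.uint8(130)), (230, 507, 71, 246, np.uint8(62)), (232, 499, 71, 252, np.uint8(69)), (234, 492, 71, 258, np.uint8(56)), (236, 485, 72, 263, np.uint8(52)), (238, 485, 65, 258, np.uint8(51)), (240, 481, 63, 260, np.uint8(56))]
176 [(228, 682, -75, -1, np.uint8(148)), (230, 513, 66, 231, np.uint8(110)), (232, 503, 69, 241, np.uint8(71)), (234, 491, 73, 253, np.uint8(59)), (236, 488, 70, 253, np.uint8(55)), (238, 482, 69, 257, np.uint8(52)), (240, 472, 71, 266, np.uint8(57))]
178 [(228, 677, -70, -3, np.uint8(181)), (230, 511, 68, 228, np.uint8(104)), (232, 503, 69, 234, 
[... 713 characters left out ...]
6, -1, np.uint8(165)), (232, 503, 69, 213, np.uint8(88)), (234, 496, 70, 219, np.uint8(119)), (236, 495, 64, 216, np.uint8(59)), (238, 488, 64, 221, np.uint8(55)), (240, 576, -25, 83, np.uint8(80))]
186 [(228, 648, -43, 5, np.uint8(180)), (230, 646, -50, 1, np.uint8(185)), (232, 640, -52, 4, np.uint8(140)), (234, 496, 70, 212, np.uint8(122)), (236, 494, 65, 210, np.uint8(86)), (238, 574, -15, 85, np.uint8(92)), (240, 576, -25, 76, np.uint8(106))]
188 [(228, 645, -40, 1, np.uint8(180)), (230, 641, -44, 1, np.uint8(181)), (232, 575, 6, 93, np.uint8(194)), (234, 573, 1, 90, np.uint8(156)), (236, 574, -8, 82, np.uint8(106)), (238, 573, -15, 78, np.uint8(106)), (240, 574, -23, 71, np.uint8(105))]
```

View pics/g.png

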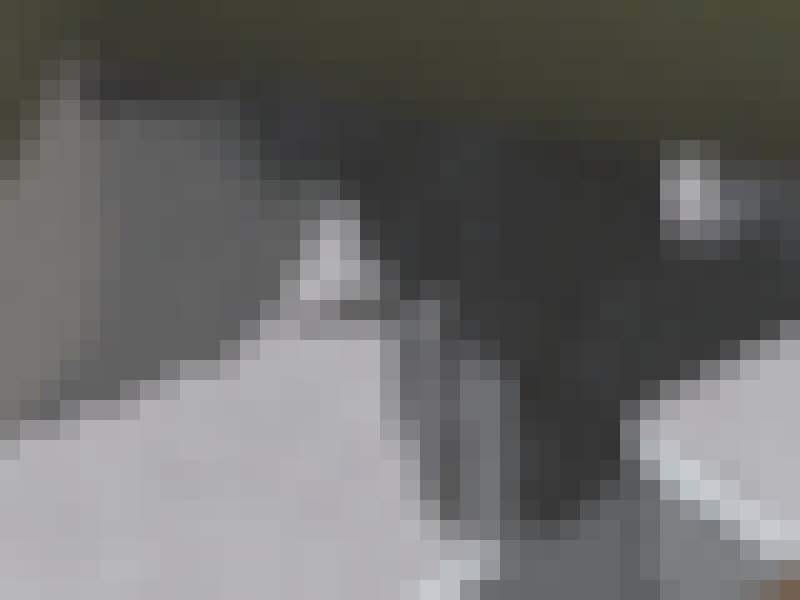

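Emit:
{"api": "apply_moves", "payload": {"increments": [[0,0,0,0,0,0,60],[0,0,0,0,0,0,60],[0,0,0,0,0,0,60],[0,0,0.6,0,0,0,60],[0,0,1.2,0,0,0,60],[0,0,1.75,0,0,0,60],[0,0,1.75,0,0,0,0],[0,0,1.75,0,0,0,0]]}}

```text
t: 4.92
position: [0.5016, 0.0612, 0.0928]
orientation: [-0.04, 3.14, 0.0]
contact_force: [0.6, 0.4, 0.1]
finger_gap: 0.024
```

Emit:
{"api": "apply_moves", "payload": {"increments": [[0,0,0,0,0,0,0],[0,0,0,0,0,0,0],[0,0,0,0,0,0,0]]}}

```text
t: 5.3
position: [0.5017, 0.0613, 0.0933]
orientation: [-0.04, 3.139, 0.001]
contact_force: [-2.2, 0.0, 5.9]
finger_gap: 0.0168
```

```bash
python3 - <<'E'
from h import *
from plant import bot
s=bot.get_state();print(s)
b=snap(bot,'side',3)
cv2.imwrite('pics/g3.png',cv2.resize(b['color'][150:240,190:310,::-1],(800,600),interpolation=cv2.INTER_NEAREST))
E
```

```text
{'t': 5.3, 'joint_positions': array([ 5.21413178e-01, -2.03408869e-01, -3.50309524e-01,  6.29817995e-04,
       -1.42140364e+00, -4.95892207e-01]), 'joint_velocities': array([-0.00067361, -0.00064998,  0.00153363,  0.00035343, -0.00095045,
        0.00041739]), 'joint_torque': array([-2.74154451e-01, -2.14333534e+01,  3.19199538e+01,  6.21566892e+00,
        6.65698573e-01,  8.26200790e-03]), 'position': array([0.50174157, 0.06134016, 0.09326917]), 'orientation': array([-4.02014147e-02,  3.13885514e+00,  1.05091547e-03]), 'contact_force': array([-2.21915445,  0.03077051,  5.90259421]), 'wrist_torque': array([ 0.17417175,  0.80801368, -0.02160875]), 'finger_gap': 0.01678300295251438}
```

View pics/g3.png

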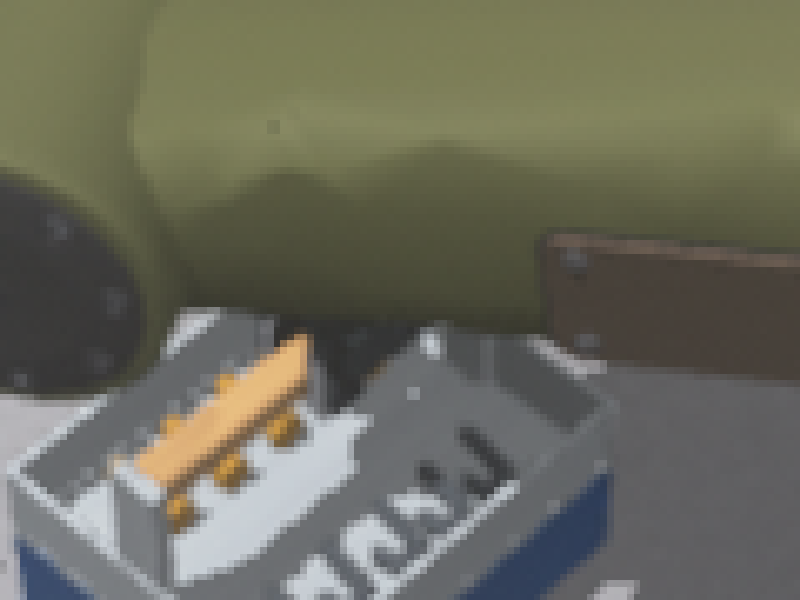

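Emit:
{"api": "apply_moves", "payload": {"increments": [[0,0,-0.1,0,0,0,0],[0,0,-0.25,0,0,0,0],[0,0,-0.45,0,0,0,0],[0,0,-0.7,0,0,0,0],[0,0,-0.95,0,0,0,0],[0,0,-1.2,0,0,0,0],[0,0,-1.5,0,0,0,0],[0,0,-1.5,0,0,0,0]]}}

```text
t: 6.35
position: [0.5018, 0.0614, 0.1683]
orientation: [-0.04, 3.138, 0.002]
contact_force: [0.2, -0.4, -6.7]
finger_gap: 0.0172
```

```bash
python3 - <<'E'
from h import *
from plant import bot
s=bot.get_state();print(s['finger_gap'],s['wrist_torque'],yawof(s['orientation']),R.from_rotvec(s['orientation']).as_matrix()[:,2])
b=snap(bot,'side',4)
E
```

```text
0.017170625088652622 [0.04628867 0.02897242 0.05635677] -178.543135107312 [ 0.00288003  0.00106702 -0.99999528]
```

View pics/side4.png

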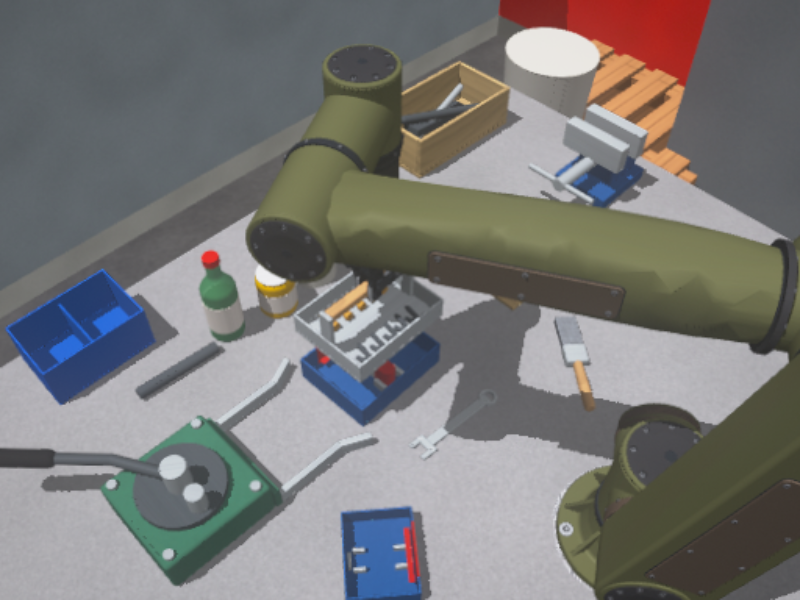

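Emit:
{"api": "apply_moves", "payload": {"increments": [[0,-0.2,-0.25,0,0,0,0],[0,-0.6,-0.5,0,0,0,0],[-0.05,-1.2,-0.5,0,0,0,0],[-0.08,-1.9,-0.5,0,0,0,0],[-0.11,-2.6,-0.5,0,0,0,0],[-0.14,-3.3,-0.5,0,0,0,0],[-0.17,-4.0,-0.5,0,0,0,0],[-0.2,-4.7,-0.5,0,0,0,0]]}}

```text
t: 7.4
position: [0.5166, -0.1753, 0.1917]
orientation: [0.039, -3.141, 0.0]
contact_force: [0.5, 0.2, -6.2]
finger_gap: 0.0168
```

Emit:
{"api": "apply_moves", "payload": {"increments": [[-0.03,-0.7,0,0,0,0,0],[-0.06,-1.4,0,0,0,0,0],[-0.09,-2.1,0,0,0,0,0],[-0.12,-2.7,0,0,0,0,0],[-0.13,-3.1,0,0,0,0,0],[-0.13,-3.26,0,0,0,0,0],[-0.13,-3.26,0,0,0,0,0],[-0.13,-3.26,0,0,0,0,0]]}}

```text
t: 8.4
position: [0.5278, -0.3355, 0.1915]
orientation: [-0.041, 3.141, 0.0]
contact_force: [-0.2, -0.2, -6.4]
finger_gap: 0.0168
```

```bash
python3 - <<'E'
from h import *
from plant import bot
s=bot.get_state();print(s['finger_gap'],s['wrist_torque'],yawof(s['orientation']),R.from_rotvec(s['orientation']).as_matrix()[:,2])
b=snap(bot,'top',5);W=cloud(b);c=b['color'].astype(int)
b=snap(bot,'side',5)
m=(W[...,2]>.19)&(W[...,2]<.27)&(c[...,0]>c[...,2]+50)&(W[...,1]<-.15);P=W[m];print(len(P),P.min(0),P.max(0),np.median(P,0))
m=(W[...,2]>.15)&(W[...,2]<.2)&(W[...,1]<-.15)&(W[...,0]<.65);P=W[m];print(len(P),P.min(0),P.max(0),np.median(P,0),cv2.minAreaRect(P[:,:2].astype(np.float32)))
E
```

```text
0.016765399017572218 [-0.02447653  0.02264993  0.00407131] -178.49139324971557 [ 1.74776512e-04  2.77317511e-04 -9.99999946e-01]
17 [ 0.5288631  -0.34068948  0.23976189] [ 0.53573687 -0.32633265  0.24330056] [ 0.53279279 -0.3312578   0.24201176]
1514 [ 0.45169859 -0.67116542  0.15003222] [ 0.60357084 -0.34995513  0.19824869] [ 0.49299615 -0.58157822  0.15511133] ((0.5219138860702515, -0.5105828046798706), (0.3145567774772644, 0.15127532184123993), 87.3257064819336)
```

View pics/top5.png

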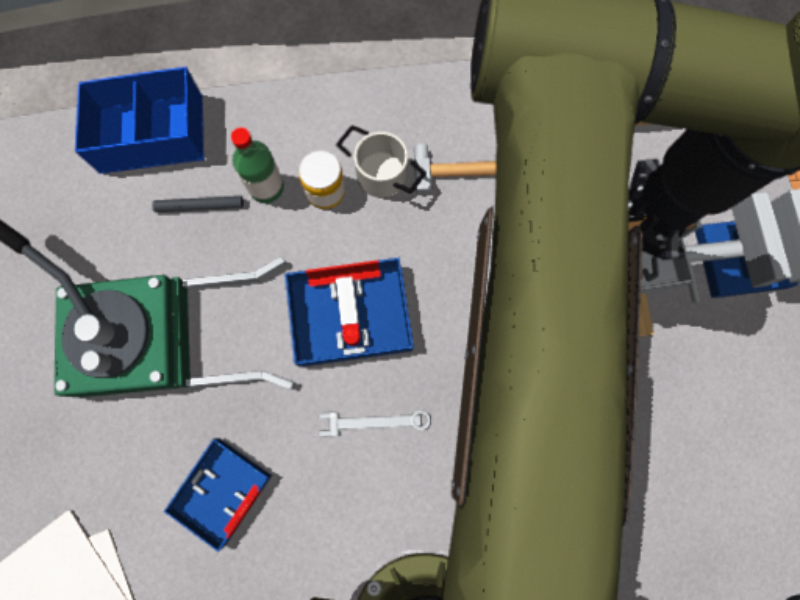

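View pics/side5.png

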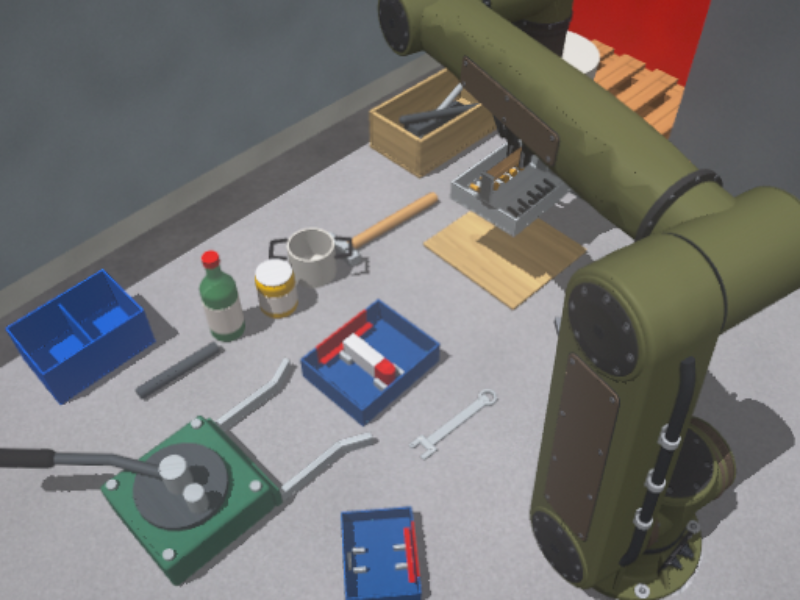

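Emit:
{"api": "apply_moves", "payload": {"increments": [[0,0,0.4,0,0,0,0],[0,0,0.9,0,0,0,0],[0,0,1.4,0,0,0,0],[0,0,1.9,0,0,0,0],[0,0,2.3,0,0,0,0],[0,0,2.5,0,0,0,0],[0,0,2.58,0,0,0,0],[0,0,2.58,0,0,0,0]]}}

```text
t: 9.5
position: [0.5279, -0.3365, 0.0629]
orientation: [-0.04, 3.141, -0.001]
contact_force: [0.8, 0.2, -5.7]
finger_gap: 0.0167
```

Emit:
{"api": "apply_moves", "payload": {"increments": [[0,0,0.03,0,0,0,0],[0,0,0.05,0,0,0,0],[0,0,0.07,0,0,0,0]]}}

```text
t: 9.88
position: [0.5277, -0.3364, 0.0591]
orientation: [-0.04, 3.141, -0.0]
contact_force: [-0.3, -0.1, -6.6]
finger_gap: 0.0169
```

Emit:
{"api": "apply_moves", "payload": {"increments": [[0,0,0.02,0,0,0,0],[0,0,0.04,0,0,0,0],[0,0,0.04,0,0,0,0]]}}

```text
t: 10.25
position: [0.5278, -0.3365, 0.0583]
orientation: [-0.04, 3.141, -0.001]
contact_force: [-3.4, 3.5, 3.9]
finger_gap: 0.0169
```

Emit:
{"api": "apply_moves", "payload": {"increments": [[0,0,-0.01,0,0,0,0],[0,0,-0.01,0,0,0,25],[0,0,-0.01,0,0,0,40],[0,0,-0.01,0,0,0,60],[0,0,-0.01,0,0,0,60],[0,0,-0.6,0,0,0,60],[0,0,-1.4,0,0,0,60],[0,0,-2.4,0,0,0,60]]}}

```text
t: 11.25
position: [0.5271, -0.3361, 0.1771]
orientation: [0.04, -3.14, -0.001]
contact_force: [1.8, -1.0, -0.0]
finger_gap: 0.0603
```

```bash
python3 - <<'E'
from h import *
from plant import bot
s=bot.get_state();print(s['finger_gap'],s['contact_force'],yawof(s['orientation']),s['joint_positions'].round(3))
b=snap(bot,'side',6);W=cloud(b);c=b['color'].astype(int)
t=snap(bot,'top',6)
m=(W[...,2]>.08)&(W[...,2]<.13)&(c[...,0]>c[...,2]+50)&(W[...,1]<-.15)&(W[...,1]>-.48)&(W[...,0]<.6);P=W[m];print('handle',len(P),P.min(0),P.max(0),np.median(P,0))
W=cloud(t);c=t['color'].astype(int)
# blue tray rim
m=(c[...,2]>c[...,0]+40)&(W[...,2]>.042)&(W[...,2]<.06)&(abs(W[...,1]-.063)<.13)&(abs(W[...,0]-.5)<.11)
print('tray',m.sum(),cv2.minAreaRect(W[m][:,:2].astype(np.float32)))
# die top
m=(W[...,2]>.034)&(W[...,2]<.05)&(abs(W[...,1]-.063)<.05)&(abs(W[...,0]-.5)<.066)
print('die',m.sum(),cv2.minAreaRect(W[m][:,:2].astype(np.float32)),np.median(W[m],0))
b=t['color'][150:250,170:285,::-1];cv2.imwrite('pics/t6.png',cv2.resize(b,(690,600),interpolation=2))
for v in range(160,240,3):
  print(v,[(W[v,u]*1000).round(0).astype(int).tolist() for u in (221,223,225)])
E
```

```text
0.06033509113229165 [ 1.83784579 -1.03201855 -0.04912663] -178.54402905821343 [-0.248  0.107  0.102 -0.    -1.568  0.273]
handle 61 [ 0.51491045 -0.4091743   0.08713993] [ 0.53411882 -0.23880065  0.11044083] [ 0.52009292 -0.27268291  0.1061886 ]
tray 414 ((0.5010784268379211, 0.06320136785507202), (0.151209756731987, 0.19003726541996002), 1.3678827285766602)
die 426 ((0.502592921257019, 0.06367439031600952), (0.10845869779586792, 0.025961454957723618), 1.2762171030044556) [0.50205134 0.06361199 0.04006111]
160 [[616, 58, 0], [615, 52, 2], [614, 47, 2]]
163 [[607, 59, 2], [607, 53, 1], [606, 48, 0]]
166 [[599, 59, 2], [599, 54, -1], [597, 49, 2]]
169 [[576, 58, 49], [576, 53, 50], [574, 48, 53]]
172 [[573, 60, 34], [573, 55, 33], [572, 49, 33]]
175 [[572, 62, 7], [568, 56, 22], [567, 51, 21]]
178 [[555, 61, 40], [555, 56, 40], [559, 52, 20]]
181 [[548, 62, 38], [547, 57, 41], [546, 52, 40]]
184 [[540, 63, 39], [539, 58, 38], [538, 52, 42]]
187 [[532, 63, 39], [531, 58, 39], [531, 53, 40]]
190 [[524, 64, 39], [523, 59, 40], [522, 54, 43]]
193 [[516, 65, 40], [516, 60, 38], [514, 55, 42]]
196 [[509, 66, 36], [508, 61, 39], [508, 56, 37]]
199 [[500, 66, 42], [500, 62, 39], [499, 56, 41]]
202 [[493, 67, 40], [492, 62, 43], [492, 57, 39]]
205 [[485, 68, 41], [485, 63, 39], [484, 58, 41]]
208 [[478, 69, 40], [477, 64, 41], [477, 59, 40]]
211 [[470, 70, 39], [469, 65, 41], [469, 60, 40]]
214 [[463, 70, 40], [462, 65, 42], [461, 60, 44]]
217 [[455, 71, 39], [454, 66, 41], [454, 61, 40]]
220 [[453, 74, 2], [448, 67, 30], [447, 62, 33]]
223 [[445, 75, 5], [444, 70, 4], [441, 64, 22]]
226 [[435, 75, 19], [434, 69, 22], [434, 64, 22]]
229 [[426, 74, 37], [426, 70, 29], [426, 65, 22]]
232 [[422, 77, -2], [422, 72, -1], [420, 67, 4]]
235 [[414, 78, 2], [414, 73, 2], [413, 68, 0]]
238 [[407, 79, 0], [406, 74, 0], [405, 69, 0]]
```

View pics/side6.png

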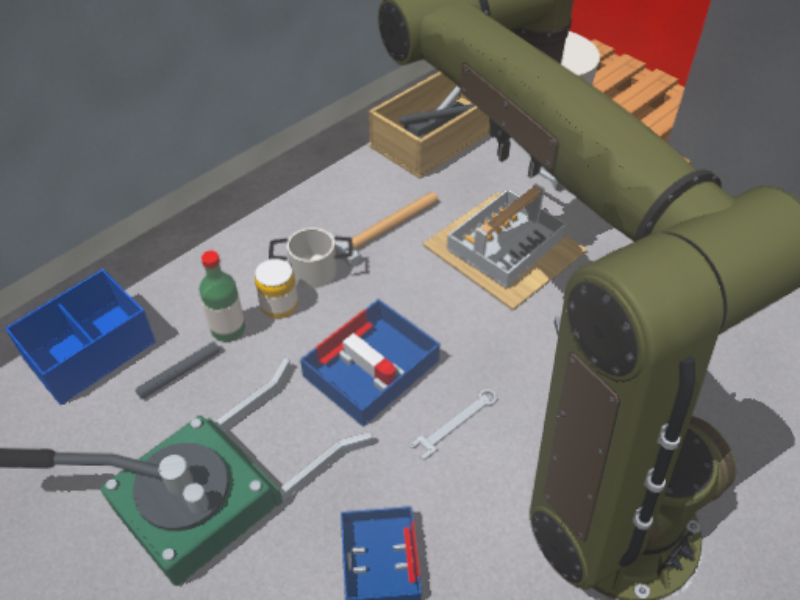

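View pics/t6.png

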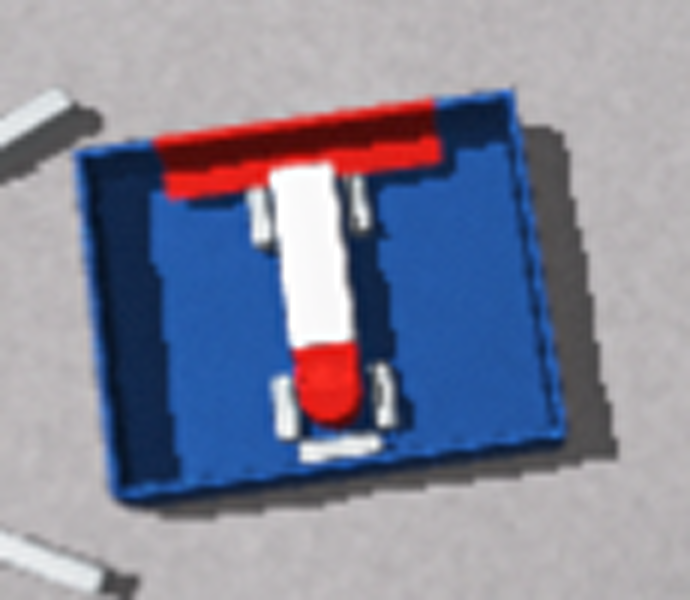

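Emit:
{"api": "apply_moves", "payload": {"increments": [[0.02,0.3,0,0,0,1.2,60],[0.04,0.9,0,0,0,2.4,60],[0.06,1.6,0,0,0,3.6,60],[0.08,2.3,0,0,0,5.0,60],[0.1,3.0,0,0,0,6.4,60],[0.12,3.7,0,0,0,7.8,60],[0.15,4.4,0,0,0,9.2,60],[0.17,5.0,0,0,0,10.6,60]]}}

```text
t: 12.35
position: [0.5127, -0.0854, 0.177]
orientation: [1.371, 2.826, 0.001]
contact_force: [0.3, 0.4, 1.4]
finger_gap: 0.0601
```

```bash
python3 - <<'E'
from h import *
from plant import bot
s=bot.get_state();y=yawof(s['orientation']);print(s['position'],y,R.from_rotvec(s['orientation']).as_matrix()[:,2])
print(inc(s['position'],y,[.5015,.0635,.17],91.4))
E
```

```text
[ 0.5126806  -0.08538015  0.17695027] 128.24744016990329 [ 6.86262913e-04  2.22775265e-04 -9.99999740e-01]
(array([2.477, 1.668, 0.139]), array([0.   , 0.   , 7.369]))
```

Emit:
{"api": "apply_moves", "payload": {"increments": [[0.41,0.28,0,0,0,1.3,60],[0.83,0.56,0.1,0,0,2.6,60],[1.24,0.84,0.2,0,0,3.9,60],[1.65,1.11,0.4,0,0,5.2,60],[2.1,1.4,0.7,0,0,6.4,60],[2.48,1.67,1.1,0,0,7.37,60],[2.48,1.67,1.6,0,0,7.37,60],[2.48,1.67,1.6,0,0,7.37,60]]}}

```text
t: 13.35
position: [0.4998, 0.0623, 0.095]
orientation: [-2.188, -2.252, 0.005]
contact_force: [0.1, -0.0, 0.1]
finger_gap: 0.06
```

```bash
python3 - <<'E'
from h import *
from plant import bot
s=bot.get_state();y=yawof(s['orientation']);print(s['position'],y,R.from_rotvec(s['orientation']).as_matrix()[:,2])
print(inc(s['position'],y,[.5015,.0635,.0],91.4))
b=snap(bot,'side',7);W=cloud(b)
cv2.imwrite('pics/s7.png',cv2.resize(b['color'][150:285,170:350,::-1],(800,600),interpolation=cv2.INTER_NEAREST))
snap(bot,'top',7)
m=(abs(W[...,0]-.5)<.06)&(abs(W[...,1]-.0635)<.07)&(W[...,2]>.06)&(W[...,2]<.22)
P=W[m]
for z in np.arange(.06,.21,.01):
  for lo,hi in((-.07,0),(0,.07)):
    q=P[(abs(P[:,2]-z)<.005)&(P[:,1]-.0635>lo)&(P[:,1]-.0635<hi)]
    if len(q): print(z.round(3),len(q),q.min(0).round(3),q.max(0).round(3))
E
```

```text
[0.49981163 0.06227102 0.09495112] 91.63512277942087 [-0.00342209 -0.00116248 -0.99999347]
(array([0.024, 0.034, 1.899]), array([0.   , 0.   , 0.047]))
0.12 1 [0.495 0.095 0.124] [0.495 0.095 0.124]
0.13 13 [0.489 0.025 0.126] [0.507 0.031 0.134]
0.13 8 [0.486 0.09  0.129] [0.504 0.103 0.135]
0.14 6 [0.488 0.027 0.138] [0.499 0.031 0.14 ]
0.14 20 [0.485 0.092 0.136] [0.503 0.104 0.145]
0.15 21 [0.485 0.089 0.145] [0.5   0.104 0.154]
0.16 11 [0.486 0.091 0.155] [0.495 0.104 0.164]
0.17 24 [0.484 0.091 0.167] [0.505 0.121 0.175]
0.18 56 [0.482 0.087 0.175] [0.509 0.124 0.185]
0.19 47 [0.48  0.081 0.185] [0.506 0.124 0.195]
0.2 31 [0.481 0.088 0.195] [0.503 0.126 0.204]
```

View pics/s7.png

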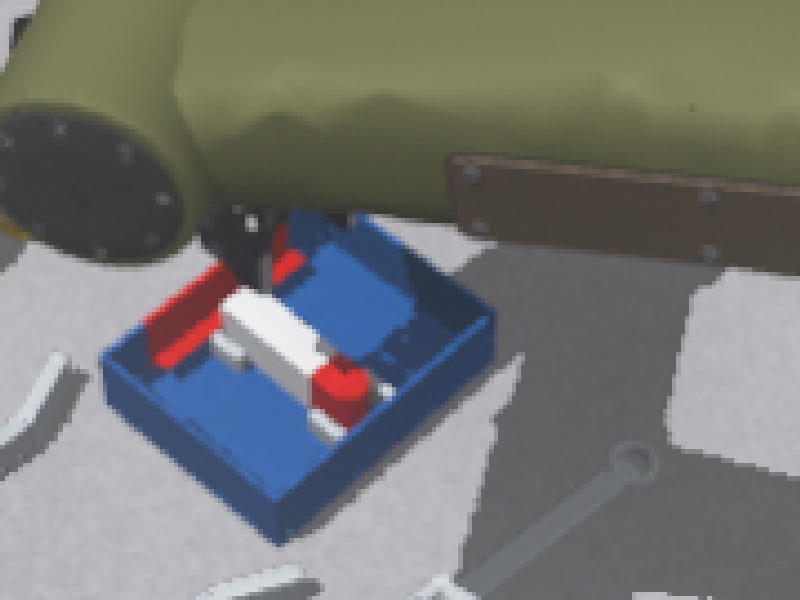

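View pics/top7.png

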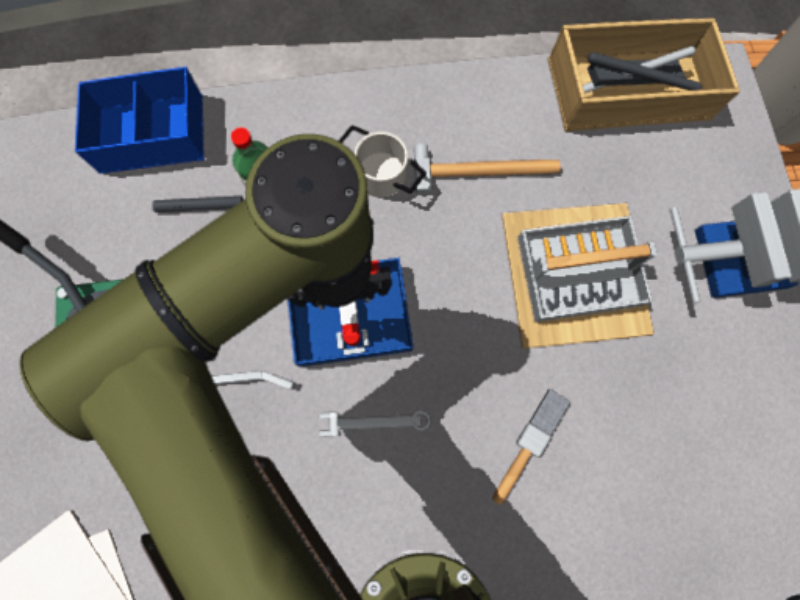

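Emit:
{"api": "apply_moves", "payload": {"increments": [[0.02,0.03,0.4,0,0,0,60],[0.02,0.03,0.9,0,0,0,60],[0.02,0.03,1.4,0,0,0,60],[0.02,0.03,1.8,0,0,0,60],[0.02,0.03,2.0,0,0,0,60],[0.02,0.03,2.0,0,0,0,60]]}}

```text
t: 14.2
position: [0.5028, 0.0633, -0.0027]
orientation: [2.19, 2.252, 0.0]
contact_force: [-0.3, 0.6, -0.2]
finger_gap: 0.0601
```

```bash
python3 - <<'E'
from h import *
from plant import bot
s=bot.get_state();y=yawof(s['orientation']);print(s['position'],y,s['contact_force'],s['joint_positions'])
b=snap(bot,'side',8);W=cloud(b)
cv2.imwrite('pics/s8.png',cv2.resize(b['color'][170:260,190:310,::-1],(800,600),interpolation=cv2.INTER_NEAREST))
E
```

```text
[ 0.50275075  0.06334908 -0.00265927] 91.59313668388863 [-0.31716537  0.56720738 -0.17224865] [ 5.23699965e-01 -1.34975273e-01 -4.69727259e-01  1.72999938e-04
 -1.23588700e+00 -2.06674765e+00]
```

View pics/s8.png

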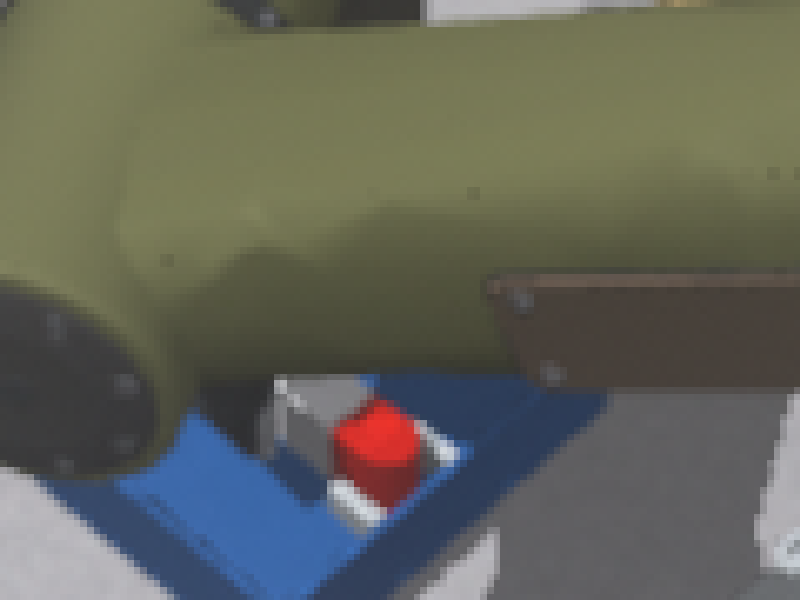

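Emit:
{"api": "apply_moves", "payload": {"increments": [[0,0,0.1,0,0,0,60],[0,0,0.2,0,0,0,60],[0,0,0.2,0,0,0,40],[0,0,0.2,0,0,0,10],[0,0,0.2,0,0,0,10],[0,0,0.2,0,0,0,10]]}}

```text
t: 15.0
position: [0.5027, 0.0636, -0.0128]
orientation: [2.19, 2.252, 0.001]
contact_force: [-0.1, -0.2, 2.5]
finger_gap: 0.025
```

Emit:
{"api": "apply_moves", "payload": {"increments": [[0,0,0,0,0,0,10],[0,0,0,0,0,0,10]]}}

```text
t: 15.25
position: [0.5027, 0.0636, -0.0128]
orientation: [2.19, 2.252, 0.001]
contact_force: [-0.7, 0.6, 3.0]
finger_gap: 0.0251
```

Emit:
{"api": "apply_moves", "payload": {"increments": [[0,0,-0.1,0,0,0,10],[0,0,-0.3,0,0,0,10],[0,0,-0.6,0,0,0,10],[0,0,-1.0,0,0,0,10],[0,0,-1.4,0,0,0,10],[0,0,-1.8,0,0,0,10],[0,0,-1.8,0,0,0,10]]}}

```text
t: 16.12
position: [0.5037, 0.0639, 0.0794]
orientation: [2.189, 2.251, 0.006]
contact_force: [0.6, 0.5, -2.1]
finger_gap: 0.0252
```

```bash
python3 - <<'E'
from h import *
from plant import bot
s=bot.get_state();y=yawof(s['orientation']);print(s['position'],y,s['wrist_torque'],R.from_rotvec(s['orientation']).as_matrix()[:,2])
b=snap(bot,'side',9);W=cloud(b);c=b['color'].astype(int)
cv2.imwrite('pics/s9.png',cv2.resize(b['color'][150:270,190:350,::-1],(800,600),interpolation=cv2.INTER_NEAREST))
m=(c[...,0]>c[...,1]+80)&(W[...,2]>.07)&(W[...,2]<.15)&(abs(W[...,1]-.063)<.05)&(W[...,0]<.55);P=W[m]
print(len(P),P.min(0),P.max(0))
b=snap(bot,'top',9);W=cloud(b);c=b['color'].astype(int)
m=(c[...,0]>c[...,1]+80)&(W[...,2]>.07)&(W[...,2]<.15)&(abs(W[...,1]-.063)<.05)&(W[...,0]<.55);P=W[m]
print(len(P),P.min(0),P.max(0))
m=(c[...,2]>c[...,0]+40)&(W[...,2]>.042)&(W[...,2]<.06)&(abs(W[...,1]-.063)<.13)&(abs(W[...,0]-.5)<.11)
print('tray',m.sum(),cv2.minAreaRect(W[m][:,:2].astype(np.float32)))
E
```

```text
[0.50372564 0.06394369 0.0794464 ] 91.61176929908326 [0.04564187 0.00106359 0.02281   ] [ 0.00396544  0.00169187 -0.99999071]
130 [0.44812991 0.05052826 0.09673756] [0.47934775 0.07553713 0.1370915 ]
152 [0.44772343 0.05082648 0.10539906] [0.47939177 0.07649612 0.13369728]
tray 329 ((0.5007070302963257, 0.06352050602436066), (0.15007396042346954, 0.19008882343769073), 1.5882757902145386)
```

View pics/s9.png

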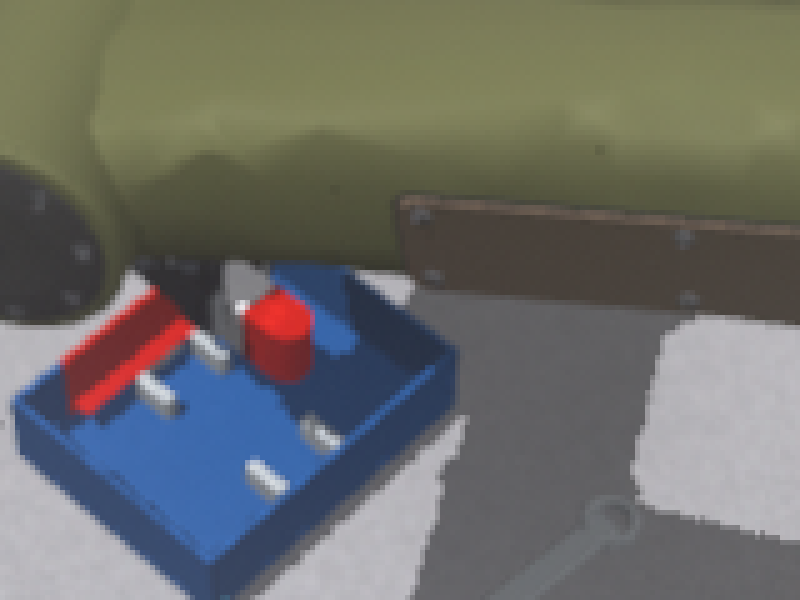

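View pics/top9.png

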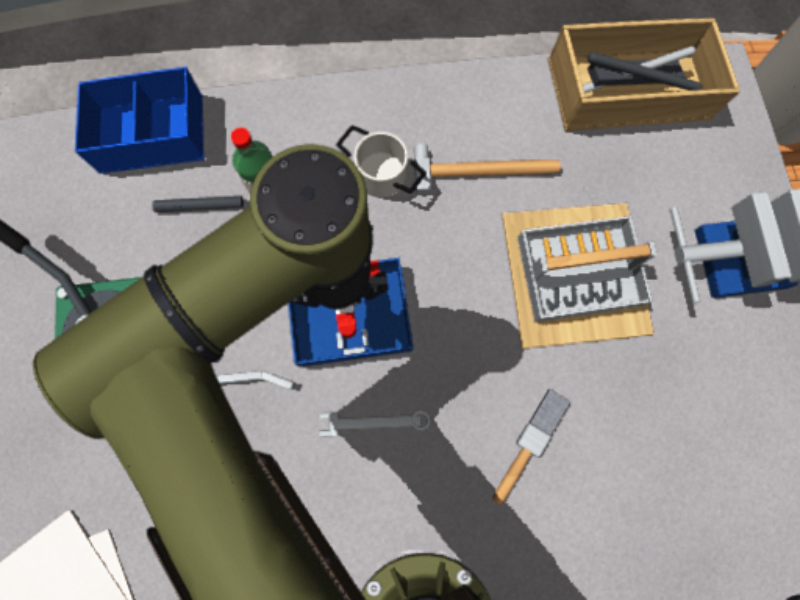

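Emit:
{"api": "apply_moves", "payload": {"increments": [[0,0,0,0,0,-1.0,10],[0,0,0,0,0,-2.6,10],[0,0,0,0,0,-4.4,10],[0,0,0,0,0,-6.2,10],[0,0,0,0,0,-8.0,10],[0,0,0,0,0,-9.8,10],[0,0,0,0,0,-11.6,10],[0,0,0,0,0,-13.4,10]]}}

```text
t: 17.23
position: [0.5017, 0.0633, 0.0755]
orientation: [-0.575, -3.086, 0.002]
contact_force: [0.3, 0.2, -2.9]
finger_gap: 0.0255
```

Emit:
{"api": "apply_moves", "payload": {"increments": [[0,0,0,0,0,-1.8,10],[0,0,0,0,0,-3.6,10],[0,0,0,0,0,-5.4,10],[0,0,0,0,0,-7.2,10],[0,0,0,0,0,-9.0,10],[0,0,0,0,0,-10.8,10],[0,0,0,0,0,-12.6,10],[0,0,0,0,0,-14.4,10]]}}

```text
t: 18.23
position: [0.5017, 0.0633, 0.0755]
orientation: [1.349, -2.835, -0.001]
contact_force: [-0.7, -0.5, -2.4]
finger_gap: 0.0252
```

Emit:
{"api": "apply_moves", "payload": {"increments": [[0,0,0,0,0,-1.8,10],[0,0,0,0,0,-3.6,10],[0,0,0,0,0,-5.4,10],[0,0,0,0,0,-7.0,10],[0,0,0,0,0,-8.2,10],[0,0,0,0,0,-8.2,10],[0,0,0,0,0,-8.2,10]]}}

```text
t: 19.1
position: [0.5022, 0.0634, 0.0763]
orientation: [2.249, -2.192, -0.001]
contact_force: [-0.0, 0.2, -3.0]
finger_gap: 0.0254
```

```bash
cat > m.py <<'E'
from h import *
from plant import bot
import sys
tag=sys.argv[1]
s=bot.get_state();y=yawof(s['orientation']);print(s['position'],y,s['contact_force'],R.from_rotvec(s['orientation']).as_matrix()[:,2])
for n in('side','top'):
    b=snap(bot,n,tag);W=cloud(b);c=b['color'].astype(int)
    m=(c.min(-1)>90)&(c.max(-1)-c.min(-1)<40)&(W[...,2]>.025)&(W[...,2]<.16)&(abs(W[...,1]-.063)<.03)&(W[...,0]<.55)&(W[...,0]>.43);P=W[m]
    if len(P): print('bare',n,len(P),P.min(0),P.max(0))
    m=(c[...,2]>c[...,0]+40)&(W[...,2]>.042)&(W[...,2]<.06)&(abs(W[...,1]-.063)<.13)&(abs(W[...,0]-.5)<.11)
    print('tray',n,m.sum(),cv2.minAreaRect(W[m][:,:2].astype(np.float32)))
a=cv2.imread(f'pics/side{tag}.png')[200:440,250:570];b=cv2.imread(f'pics/top{tag}.png')[220:400,250:490]
cv2.imwrite(f'pics/m{tag}.png',np.hstack([cv2.resize(a,(400,300)),cv2.resize(b,(400,300))]))
E
python3 m.py 10
```

```text
[0.50216817 0.06339613 0.07628389] -88.5124853645495 [-0.02562429  0.1533751  -3.03018001] [-1.00428899e-03 -2.27622434e-04 -9.99999470e-01]
bare side 321 [0.44497078 0.04793074 0.09358394] [0.50710147 0.07960632 0.15661963]
tray side 301 ((0.4991757571697235, 0.06346864998340607), (0.15267905592918396, 0.18697026371955872), 1.4131885766983032)
bare top 217 [0.44696442 0.0502159  0.09408989] [0.48916417 0.07623603 0.13300734]
tray top 329 ((0.5009384155273438, 0.06349901854991913), (0.15065181255340576, 0.1899307519197464), 1.5003150701522827)
```

View pics/m10.png

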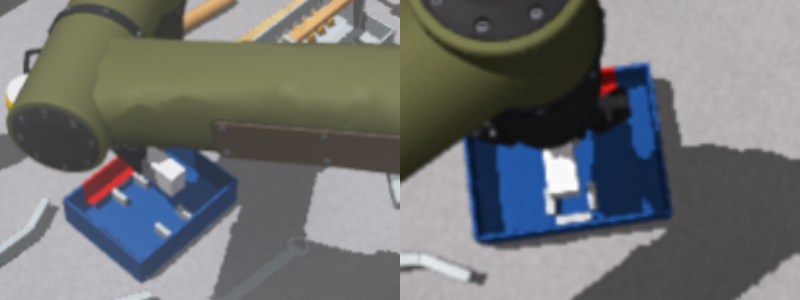

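Emit:
{"api": "apply_moves", "payload": {"increments": [[0,0.02,0.3,0,0,0,10],[0,0.02,0.7,0,0,0,10],[0,0.02,1.1,0,0,0,10],[0,0.02,1.3,0,0,0,10],[0,0.02,1.4,0,0,0,10],[0,0.02,1.5,0,0,0,10],[0,0.02,1.6,0,0,0,10],[0,0.02,1.6,0,0,0,10]]}}

```text
t: 20.2
position: [0.5013, 0.0634, -0.0033]
orientation: [2.252, -2.19, -0.0]
contact_force: [-0.1, -0.7, -2.7]
finger_gap: 0.0252
```

Emit:
{"api": "apply_moves", "payload": {"increments": [[0,0,0.07,0,0,0,10],[0,0,0.12,0,0,0,10],[0,0,0.14,0,0,0,10]]}}

```text
t: 20.58
position: [0.5014, 0.0634, -0.0103]
orientation: [2.252, -2.19, -0.0]
contact_force: [0.1, 0.2, -2.6]
finger_gap: 0.0248
```

```bash
python3 m.py 11
```

```text
[ 0.5013809   0.06342308 -0.01029588] -88.3958528278239 [ 0.14345547  0.18993572 -2.63869842] [-2.77479670e-04 -1.28298305e-06 -9.99999962e-01]
bare side 189 [0.44429612 0.04621559 0.0252978 ] [0.49169184 0.07577432 0.04870992]
tray side 187 ((0.43531566858291626, 0.10206963121891022), (0.1624482274055481, 0.07040630280971527), 60.76630783081055)
bare top 167 [0.44667538 0.05052699 0.02517529] [0.48577561 0.07659202 0.15697454]
tray top 292 ((0.5008662343025208, 0.06346932053565979), (0.1502513587474823, 0.1904531866312027), 1.7049671411514282)
```

View pics/m11.png

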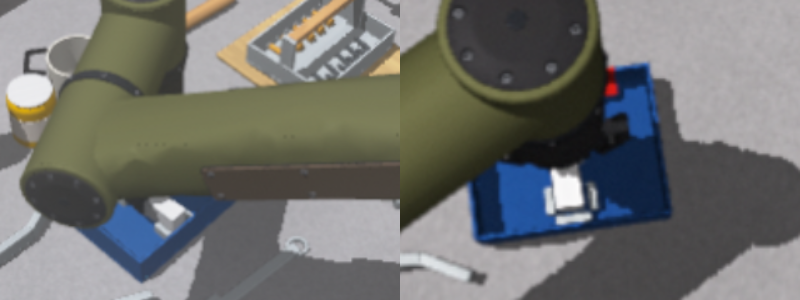

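Inside the pocket, between the strips, with no side force; 2–3 mm left to lower.

Emit:
{"api": "apply_moves", "payload": {"increments": [[0,0,0.03,0,0,0,10],[0,0,0.05,0,0,0,10],[0,0,0.05,0,0,0,10]]}}

```text
t: 21.05
position: [0.5015, 0.0635, -0.0126]
orientation: [2.252, -2.19, -0.0]
contact_force: [0.1, -0.3, -2.7]
finger_gap: 0.025
```

Emit:
{"api": "apply_moves", "payload": {"increments": [[0,0,0.02,0,0,0,10],[0,0,0.03,0,0,0,10],[0,0,0.03,0,0,0,10]]}}

```text
t: 21.42
position: [0.5018, 0.0635, -0.0128]
orientation: [-2.252, 2.189, -0.001]
contact_force: [-5.0, 0.5, 6.2]
finger_gap: 0.025
```

Emit:
{"api": "apply_moves", "payload": {"increments": [[0,0,0,0,0,0,35],[0,0,0,0,0,0,50],[0,0,0,0,0,0,60],[0,0,0,0,0,0,60],[0,0,-0.4,0,0,0,60],[0,0,-1.0,0,0,0,60],[0,0,-1.8,0,0,0,60],[0,0,-2.6,0,0,0,60]]}}

```text
t: 22.42
position: [0.5014, 0.0633, 0.1171]
orientation: [2.252, -2.19, -0.0]
contact_force: [0.1, 0.2, -0.5]
finger_gap: 0.06
```

```bash
python3 m.py 12; python3 - <<'E'
from h import *
print(load('top',12)['eye'])
s=None
E
```

```text
[0.50135991 0.06332554 0.1170602 ] -88.39533332026004 [ 0.11058374  0.22212933 -0.45028538] [-1.25404498e-04 -9.94711180e-05 -9.99999987e-01]
bare side 301 [0.44493782 0.046703   0.02511894] [0.53809381 0.08423212 0.04599184]
tray side 360 ((0.5005319118499756, 0.06126179173588753), (0.1559354066848755, 0.19053229689598083), 1.026949405670166)
bare top 309 [0.44680222 0.05065105 0.02521729] [0.5234486  0.07761904 0.04349814]
tray top 328 ((0.5009605884552002, 0.06345673650503159), (0.15048596262931824, 0.19027121365070343), 1.65156888961792)
[0.32419248 0.02200479 0.91670147]
```

View pics/m12.png

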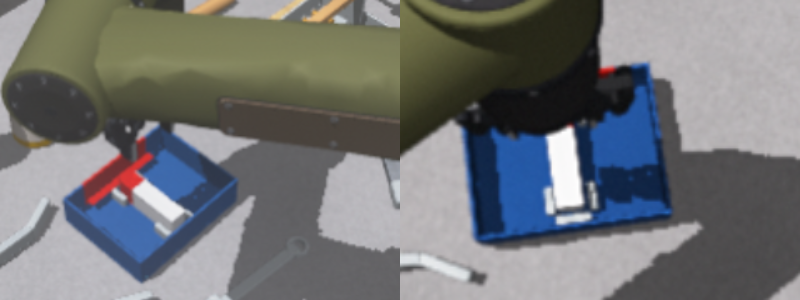

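```bash
python3 - <<'E'
from h import *
W=cloud(load('top',0))
m=(W[...,1]>.25)&(W[...,0]>.35)&(W[...,0]<.75)
for y in np.arange(.25,.7,.04):
    q=m&(abs(W[...,1]-y)<.02); 
    if q.sum():
        i=np.nanargmax(np.where(q,W[...,2],-1)); print('top',y.round(2),W.reshape(-1,3)[i].round(3))
W=cloud(load('side',0))
m=(W[...,1]>.12)&(W[...,0]>.3)&(W[...,0]<.75)
for y in np.arange(.14,.7,.04):
    q=m&(abs(W[...,1]-y)<.02)
    if q.sum():
        i=np.nanargmax(np.where(q,W[...,2],-1)); print('side',y.round(2),W.reshape(-1,3)[i].round(3))
for n,t in(('side',11),('top',11)):
    W=cloud(load(n,t)); m=(W[...,2]>.2)&(W[...,0]>.25)
    P=W[m]
    for y in np.arange(-.05,.5,.05):
        q=P[abs(P[:,1]-y)<.025]
        if len(q): print(n,y.round(2),q.min(0).round(2),q.max(0).round(2))
E
```

```text
top 0.25 [0.411 0.259 0.03 ]
top 0.29 [0.58  0.297 0.03 ]
top 0.33 [0.43  0.35  0.072]
top 0.37 [0.492 0.379 0.087]
top 0.41 [0.499 0.427 0.137]
top 0.45 [0.502 0.449 0.137]
top 0.49 [0.604 0.51  0.118]
top 0.53 [0.635 0.547 0.124]
top 0.57 [0.67  0.589 0.136]
top 0.61 [0.676 0.594 0.137]
top 0.65 [0.592 0.664 0.006]
top 0.69 [0.679 0.679 0.005]
side 0.14 [0.5   0.128 0.148]
side 0.18 [0.737 0.181 0.193]
side 0.22 [0.744 0.2   0.184]
side 0.26 [0.308 0.277 0.037]
side 0.3 [0.308 0.303 0.039]
side 0.34 [0.576 0.358 0.077]
side 0.38 [0.461 0.391 0.089]
side 0.42 [0.509 0.431 0.137]
side 0.46 [0.486 0.447 0.137]
side 0.5 [0.608 0.52  0.12 ]
side 0.54 [0.631 0.548 0.124]
side 0.58 [0.676 0.599 0.137]
side 0.62 [0.677 0.61  0.14 ]
side 0.66 [0.711 0.66  0.006]
side 0.0 [0.47 0.02 0.31] [0.53 0.02 0.42]
side 0.05 [0.44 0.03 0.24] [0.54 0.07 0.43]
side 0.1 [0.25 0.08 0.28] [0.54 0.12 0.48]
side 0.15 [0.25 0.13 0.36] [0.51 0.17 0.48]
side 0.2 [0.25 0.18 0.36] [0.48 0.22 0.47]
side 0.25 [0.3  0.23 0.33] [0.46 0.27 0.43]
side 0.3 [0.34 0.28 0.32] [0.42 0.31 0.41]
top 0.0 [0.47 0.01 0.2 ] [0.52 0.02 0.42]
top 0.05 [0.44 0.03 0.2 ] [0.55 0.07 0.43]
top 0.1 [0.25 0.08 0.21] [0.55 0.12 0.48]
top 0.15 [0.25 0.13 0.34] [0.51 0.17 0.48]
top 0.2 [0.25 0.18 0.37] [0.48 0.22 0.47]
top 0.25 [0.31 0.23 0.36] [0.45 0.27 0.43]
top 0.3 [0.35 0.28 0.38] [0.43 0.31 0.41]
```

```bash
python3 - <<'E'
from h import *
from plant import bot
s=bot.get_state();y=yawof(s['orientation'])
print(inc(s['position'],y,[.502,-.085,.117],180))
E
```

```text
(array([2.977, 0.125, 0.088]), array([-0.   , -0.   , 18.324]))
```

Emit:
{"api": "apply_moves", "payload": {"increments": [[0.2,0,-0.1,0,0,1.5,60],[0.6,0,-0.1,0,0,3.3,60],[1.1,0,-0.1,0,0,5.3,60],[1.6,0.05,-0.1,0,0,7.3,60],[2.1,0.08,-0.1,0,0,9.3,60],[2.5,0.1,0,0,0,11.3,60],[2.98,0.12,0,0,0,13.3,60],[2.98,0.12,0,0,0,15.3,60]]}}

```text
t: 23.52
position: [0.4994, -0.0869, 0.1154]
orientation: [0.401, -3.115, 0.0]
contact_force: [-0.2, 0.4, 0.2]
finger_gap: 0.0601
```

```bash
python3 m.py 13;python3 - <<'E'
from h import *
from plant import bot
s=bot.get_state();y=yawof(s['orientation'])
print(inc(s['position'],y,[.502,-.085,-.010],180))
E
```

```text
[ 0.49937758 -0.08693948  0.1153858 ] -165.33343530903295 [-0.15466238  0.39439159  0.20818599] [-6.73594254e-04 -1.45351642e-04 -9.99999763e-01]
bare side 293 [0.44446114 0.04494049 0.02517978] [0.54287338 0.07539761 0.04582934]
tray side 404 ((0.4989180266857147, 0.06070040166378021), (0.151930570602417, 0.1924382746219635), 1.8503319025039673)
bare top 187 [0.44725919 0.0506491  0.02551535] [0.51677612 0.07015581 0.04482179]
tray top 155 ((0.46498948335647583, -0.012371473014354706), (0.07313434779644012, 0.14888839423656464), 52.368045806884766)
(array([-0.053,  0.007,  2.509]), array([0.   , 0.   , 2.998]))
```

View pics/m13.png

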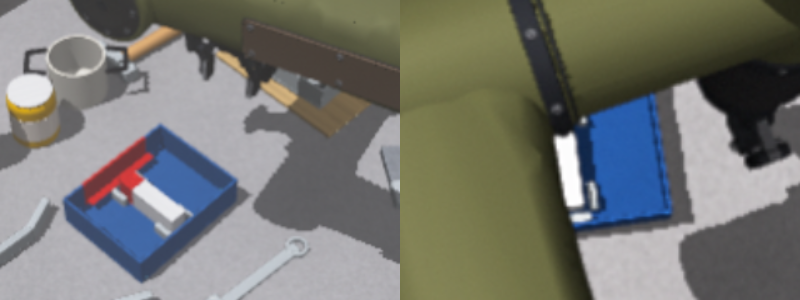

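Emit:
{"api": "apply_moves", "payload": {"increments": [[-0.05,0,0.5,0,0,1.5,60],[-0.05,0,1.1,0,0,3.0,60],[-0.05,0,1.7,0,0,3.0,60],[-0.05,0,2.2,0,0,3.0,60],[-0.05,0,2.5,0,0,3.0,60],[-0.05,0,2.58,0,0,3.0,60],[-0.05,0,2.58,0,0,3.0,60]]}}

```text
t: 24.5
position: [0.5025, -0.0849, -0.0125]
orientation: [-0.005, 3.141, -0.0]
contact_force: [-0.2, 0.2, 0.1]
finger_gap: 0.0604
```

```bash
python3 m.py 14;python3 - <<'E'
from h import *
from plant import bot
W=cloud(load('side',14))
m=(abs(W[...,0]-.5)<.06)&(abs(W[...,1]+.085)<.04)&(W[...,2]>.008)&(W[...,2]<.1);P=W[m]
for z in np.arange(.01,.1,.01):
    q=P[abs(P[:,2]-z)<.005]
    if len(q): print(z,len(q),q.min(0),q.max(0))
E
```

```text
[ 0.50251606 -0.08492682 -0.01249439] -179.82883792388043 [-0.20308098  0.15819566  0.09788389] [ 7.33303916e-04 -9.47160452e-05 -9.99999727e-01]
bare side 301 [0.44461208 0.04036453 0.02503482] [0.53806473 0.07623169 0.04548303]
tray side 391 ((0.49902603030204773, 0.061070285737514496), (0.1521041989326477, 0.19150425493717194), 1.4599289894104004)
bare top 54 [0.44716919 0.05059849 0.02744684] [0.47705341 0.06171078 0.04460759]
tray top 119 ((0.44373804330825806, -0.003557734191417694), (0.05742046609520912, 0.11618262529373169), 39.81267547607422)
0.02 12 [ 0.46280795 -0.09882577  0.01709069] [ 0.53402943 -0.07602658  0.02407984]
0.03 37 [ 0.4581099  -0.09685396  0.02517238] [ 0.54495339 -0.07577479  0.034856  ]
0.04 30 [ 0.45642727 -0.09883317  0.03546639] [ 0.54556599 -0.07422258  0.0443913 ]
0.05 30 [ 0.45692415 -0.09630573  0.04503178] [ 0.54250816 -0.07424893  0.05447694]
0.060000000000000005 24 [ 0.45571727 -0.09457712  0.05529294] [ 0.54434745 -0.07330808  0.06492868]
0.06999999999999999 54 [ 0.44018633 -0.09856708  0.06514918] [ 0.53500927 -0.07247026  0.07449715]
0.08 28 [ 0.44043662 -0.09669402  0.07507042] [ 0.5249641  -0.07048409  0.08479274]
0.09 35 [ 0.44371566 -0.09203528  0.08511067] [ 0.49694863 -0.07030375  0.09468565]
```

View pics/m14.png

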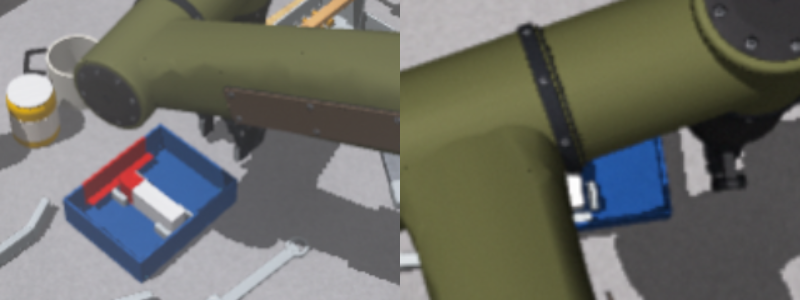

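Emit:
{"api": "apply_moves", "payload": {"increments": [[0,0.4,0,0,0,0,60],[0,0.75,0,0,0,0,60],[0,0.9,0,0,0,0,60],[0,1.1,0,0,0,0,60],[0,1.35,0,0,0,0,60],[0,1.6,0,0,0,0,60],[0,1.85,0,0,0,0,60],[0,2.0,0,0,0,0,60]]}}

```text
t: 25.6
position: [0.5018, 0.0141, -0.0124]
orientation: [0.004, -3.141, 0.004]
contact_force: [-2.5, -9.3, 4.1]
finger_gap: 0.06
```

```bash
python3 m.py 15
```

```text
[ 0.50177721  0.01406943 -0.01244909] -179.8605414618604 [-2.46721243 -9.34823453  4.13414094] [-4.91908035e-04 -2.56528910e-03 -9.99996589e-01]
tray side 213 ((0.5010705590248108, 0.10679034888744354), (0.16817499697208405, 0.15256038308143616), 89.79698181152344)
tray top 139 ((0.4296761155128479, 0.10386403650045395), (0.03455572947859764, 0.16006921231746674), 12.718517303466797)
```

View pics/side15.png

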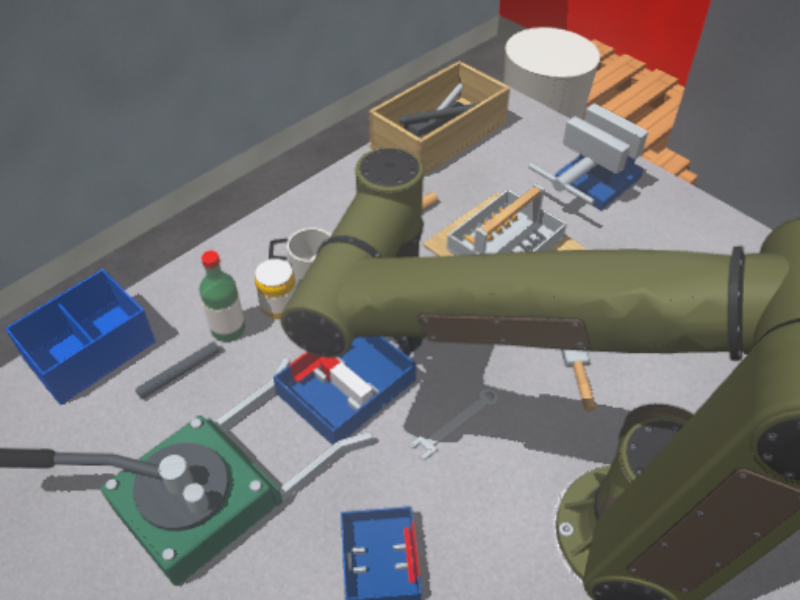

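Emit:
{"api": "apply_moves", "payload": {"increments": [[0,0.2,0,0,0,0,60],[0,0.45,0,0,0,0,60],[0,0.7,0,0,0,0,60],[0,0.95,0,0,0,0,60],[0,1.2,0,0,0,0,60],[0,1.45,0,0,0,0,60],[0,1.7,0,0,0,0,60],[0,1.9,0,0,0,0,60]]}}

```text
t: 26.7
position: [0.5015, 0.109, -0.0127]
orientation: [0.003, -3.141, 0.003]
contact_force: [-1.7, -6.7, 4.5]
finger_gap: 0.0599
```

```bash
python3 m.py 16
```

```text
[ 0.5014795   0.10900091 -0.01274654] -179.89764137105612 [-1.71968016 -6.74369798  4.49258939] [-8.82990281e-04 -2.19766620e-03 -9.99997195e-01]
tray side 110 ((0.4348556697368622, 0.14664220809936523), (0.04097282886505127, 0.08720920234918594), 31.578723907470703)
bare top 1 [0.47971948 0.08138256 0.14447505] [0.47971948 0.08138256 0.14447505]
tray top 66 ((0.434177428483963, 0.15728971362113953), (0.015106907114386559, 0.07030444592237473), 1.290298342704773)
```

View pics/side16.png

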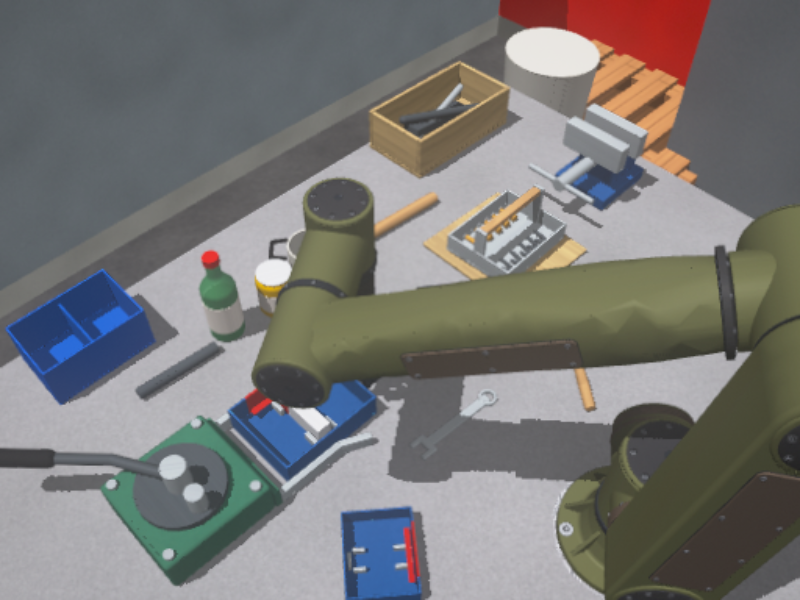

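Entering the rails straight; about 28 mm left. Push on slowly.

Emit:
{"api": "apply_moves", "payload": {"increments": [[0,0.1,0,0,0,0,60],[0,0.22,0,0,0,0,60],[0,0.34,0,0,0,0,60],[0,0.42,0,0,0,0,60],[0,0.48,0,0,0,0,60],[0,0.48,0,0,0,0,60]]}}

```text
t: 27.55
position: [0.5016, 0.1334, -0.013]
orientation: [0.002, -3.141, 0.001]
contact_force: [-0.2, -5.8, 2.8]
finger_gap: 0.0598
```

Emit:
{"api": "apply_moves", "payload": {"increments": [[0,0.03,0,0,0,0,60],[0,0.06,0,0,0,0,60],[0,0.06,0,0,0,0,60]]}}

```text
t: 27.92
position: [0.5016, 0.1358, -0.013]
orientation: [0.002, -3.141, 0.002]
contact_force: [-1.5, -7.1, 3.0]
finger_gap: 0.06
```

Emit:
{"api": "apply_moves", "payload": {"increments": [[0,0.03,0,0,0,0,60],[0,0.06,0,0,0,0,60],[0,0.06,0,0,0,0,60]]}}

```text
t: 28.3
position: [0.5011, 0.1358, -0.013]
orientation: [0.0, -3.139, 0.01]
contact_force: [-2.7, -17.9, 6.1]
finger_gap: 0.0599
```

Emit:
{"api": "apply_moves", "payload": {"increments": [[0,0.04,0,0,0,0,60],[0,0.04,0,0,0,0,60]]}}

```text
t: 28.55
position: [0.5007, 0.1358, -0.0129]
orientation: [-0.001, -3.138, 0.016]
contact_force: [-4.4, -24.8, 9.0]
finger_gap: 0.0601
```

Emit:
{"api": "apply_moves", "payload": {"increments": [[0,-0.2,0,0,0,0,60],[0,-0.7,0,0,0,0,60],[0,-1.3,-0.2,0,0,0,60],[0,-2.0,-0.9,0,0,0,60],[0,-2.8,-1.7,0,0,0,60],[0,-3.6,-2.6,0,0,0,60],[0,-4.4,-3.2,0,0,0,60],[0,-5.2,-3.2,0,0,0,60]]}}

```text
t: 29.55
position: [0.504, -0.1186, 0.1502]
orientation: [-0.004, 3.134, 0.003]
contact_force: [0.9, 0.1, -0.4]
finger_gap: 0.0597
```

Emit:
{"api": "apply_moves", "payload": {"increments": [[0,-0.8,0,0,0,0,60],[0,-1.6,0,0,0,0,60],[0,-2.4,0,0,0,0,60],[0,-2.4,0,0,0,0,60]]}}

```text
t: 30.05
position: [0.5024, -0.2395, 0.1461]
orientation: [0.001, 3.141, 0.002]
contact_force: [-0.9, 0.2, -0.1]
finger_gap: 0.0597
```

```bash
python3 - <<'E'
from h import *
from plant import bot
s=bot.get_state();print(s['t'],s['contact_force'])
for n in('top','side'):
    b=snap(bot,n,20);W=cloud(b);c=b['color'].astype(int)
    m=(c[...,2]>c[...,0]+40)&(W[...,2]>.042)&(W[...,2]<.06)&(abs(W[...,1]-.243)<.13)&(abs(W[...,0]-.5)<.11)
    print('tray',n,m.sum(),cv2.minAreaRect(W[m][:,:2].astype(np.float32)),W[m].min(0),W[m].max(0))
    m=(c.min(-1)>150)&(W[...,2]>.034)&(W[...,2]<.05)&(abs(W[...,1]-.243)<.03)&(abs(W[...,0]-.5)<.066)
    print('die bare',m.sum(),cv2.minAreaRect(W[m][:,:2].astype(np.float32)),np.percentile(W[m][:,2],[5,50,95]))
    m=(c[...,0]>c[...,1]+80)&(W[...,2]>.034)&(W[...,2]<.05)&(abs(W[...,1]-.243)<.02)&(abs(W[...,0]-.5)<.066)
    print('red nose',m.sum(),W[m].min(0),W[m].max(0))
    m=(W[...,2]>.095)&(W[...,2]<.13)&(c[...,0]>c[...,2]+50)&(W[...,1]<-.2)&(W[...,1]>-.45)&(abs(W[...,0]-.528)<.05);P=W[m]
    print('handle',cv2.minAreaRect(P[:,:2].astype(np.float32)),np.percentile(P[:,2],[5,50,95]))
a=cv2.imread('pics/side20.png');b=cv2.imread('pics/top20.png')
cv2.imwrite('pics/m20.png',np.hstack([cv2.resize(a,(400,300)),cv2.resize(b,(400,300))]))
E
```

```text
30.05 [-0.93995962  0.18098811 -0.09612026]
tray top 474 ((0.5018763542175293, 0.24480418860912323), (0.1935993731021881, 0.15123063325881958), 89.52937316894531) [0.42587233 0.14821227 0.04210861] [0.57826814 0.34207984 0.05648586]
die bare 314 ((0.49337807297706604, 0.24347300827503204), (0.0905890166759491, 0.026267502456903458), 0.0001483607047703117) [0.03798805 0.04031474 0.04260749]
red nose 109 [0.52682125 0.22974264 0.03718877] [0.55578124 0.25563527 0.04423563]
handle ((0.5283209085464478, -0.33519428968429565), (0.01790122501552105, 0.16937895119190216), 1.6630736589431763) [0.10086281 0.10881778 0.11127957]
tray side 387 ((0.5007331371307373, 0.24118980765342712), (0.1917421817779541, 0.1539309173822403), 89.86331939697266) [0.42369714 0.14515551 0.04219595] [0.57784346 0.33700886 0.05659878]
die bare 280 ((0.4852612018585205, 0.24197544157505035), (0.027247009798884392, 0.0811275914311409), 88.68365478515625) [0.03592548 0.03979523 0.04300164]
red nose 93 [0.52525109 0.22830755 0.03493219] [0.55505618 0.25540062 0.04404323]
handle ((0.5233951210975647, -0.2952328026294708), (0.01672450080513954, 0.08955507725477219), 1.198237657546997) [0.09808434 0.10764651 0.11085174]
```

View pics/top20.png

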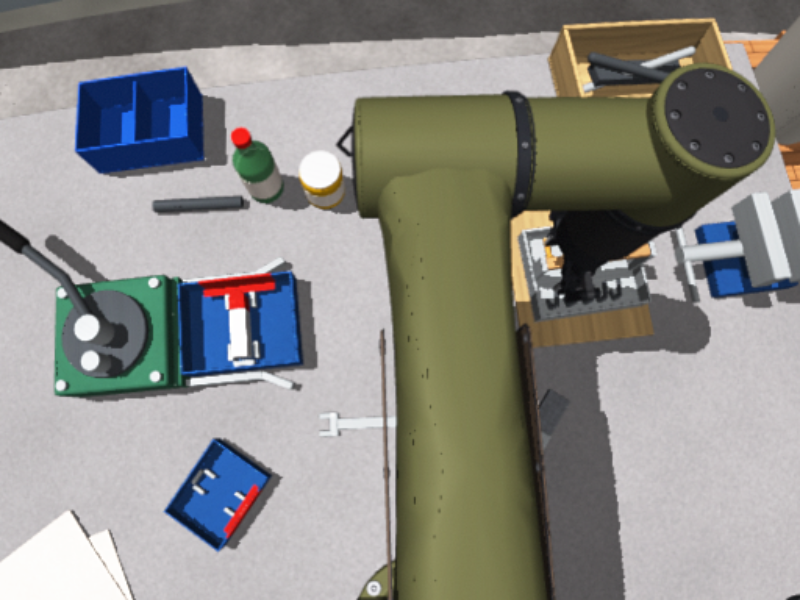

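View pics/side20.png

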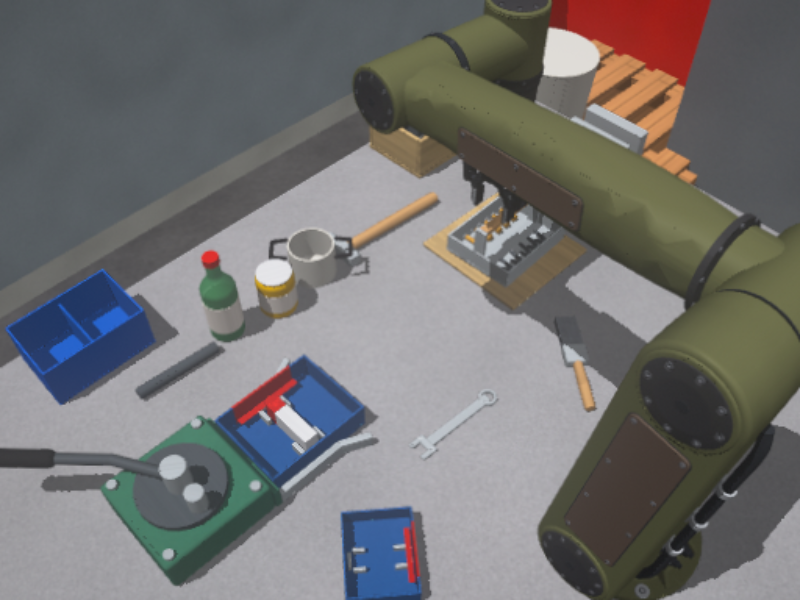

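```bash
python3 -c "
from plant import bot
print(bot.get_state()['contact_force'],bot.hand_in())"
```

```text
the job is handed in; nothing more can be done
[ 0.25179968 -0.06172648  0.42481573] None
```

I did every step in order and handed the job in at about 30 s of the 72 s allowed; no verdict is reported.

**What I did**
- I lifted the top tray off, carried it level and set it down on the board.
- I took the die out, turned it 180° and lowered it into its pocket.
- I pushed the blue tray between the rails until it stopped against the green stop, then backed away.

**Last checks (camera)**
- **Blue tray:** its near wall is at y ≈ 0.148 m (top camera) and 0.145 m (side), against about 0.148 m expected when home. Travel stopped at the stop while the push force rose to about 25 N. It is square to within about 0.5°. Its centre is 1–3 mm off the rails' centre line, but side-to-side play is only 3 mm.
- **Die:** its top face is 40 mm above the table, which is its seated height. The red nose is about 55 mm from the tray's centre, towards the red side.
- **Top tray:** its handle is within 1 mm of the board's middle, with its top at 109 mm as expected at rest. It looks flat.
- **Bystanders:** the bottle, can and steel bar look unmoved in the last pictures. I only judged the tub and hammer by eye, partly hidden behind the arm, and measured none of them.
- **Gripper:** clear of everything, with no contact force at hand-in.

**What failed or disagreed**
- The first grip on the handle closed on air just above it. Going by the pictures, the real fingertips sat about 27 mm higher than the reported TCP, so I corrected all later heights by that amount.
- The two cameras differ from each other by about 2–3 mm.

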